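# Fetch the clamp crank from among the containers

## Task

The steel crank for the bench clamp lies on the round board, penned in by a paint tin, a rectangular can and a glue bottle. First move all three containers onto the black rubber mat, then fetch the crank and seat it fully down on the clamp's upright flatted spindle with the flats matched, and only after that put each container back upright on the very mark of the board where it stood at the start. Never tip a container over, and leave the drill, the hammer and the tape measure where they are.

Things in the scene. Friction and masses are not known exactly. Their poses are not given: they have to be found in the camera images.
- tin_mid (a point): Round steel paint tin with a paper band, 57 mm diameter, 80 mm tall, about 0.3 kg, standing upright and loose. The point is its centre, 40 mm above its underside; z is its upright axis.
- can_mid (a point): Rectangular steel can with a grey band: body 62 mm along its x, 42 mm along its y, 86 mm tall, plus a black cap of 24 mm diameter on top (off-centre, 16 mm to its +x), 96 mm tall in all; about 0.28 kg, loose. The point is on the body's upright centre line, 48 mm above its underside; best gripped across y (42 mm).
- bottle_mid (a point): White round glue bottle, 48 mm diameter up to 70 mm high, then a shoulder and a grey cone nozzle to 96 mm; about 0.22 kg, loose. The point is on its axis, 48 mm above its underside.
- crank_hub (a point): Loose steel crank lying flat, 0.16 kg: octagonal hub 38 mm across flats, 32 mm tall; arm 15 mm wide along +x, its underside 19 mm up, ending in an upright black grip, diameter 20 mm, 66 mm from the hub's axis, top 45 mm up. Point: hub's centre, 16 mm up; z along the bore. D-bore right through: radius 11.8 mm, flat 4.8 mm from the axis on the +x (arm) side. Grip the hub across y (38 mm).
- spindle (a point): Fixed clamp: aluminium block 130 x 110 mm, top 45 mm above the table, with an upright D-spindle. Point: on its axis, level with the block's top. Spindle 29 mm tall, radius 10 mm, flat 3 mm from the axis facing +x; last 7 mm stepped down to radius 6.5 mm. The crank fits only with its x along this x (0.15 rad), 1.5 mm play; fully down the hub rests on the block, hub centre 16 mm above the point.
- mat_top (a point): Fixed black rubber mat, the side area for the containers: 280 mm along its x, 150 mm along its y, 4 mm thick. The point is the centre of its upper face.
- board_top (a point): Fixed round plywood board, 236 mm diameter, 12 mm thick; point: centre of its top. Three equal flat dark round marks, 74 mm diameter, centred 66 mm from the board's centre at 60, 180 and -60 degrees from its x. At the start one container stands on each (which on which differs, up to 3 mm off centre); the crank lies in the middle, its arm between two marks.
- drill_mid (a point): Bystander: cordless drill lying on its side, about 210 mm long, 64 mm high, 1.3 kg. The point is in its body, 30 mm up. Leave it alone.
- hammer: Bystander: hammer about 240 mm long lying on the table beyond the work, handle along its x. Leave it alone.
- tape_mid (a point): Bystander: black tape measure, 70 x 65 x 36 mm; the point is its centre. Leave it alone.
There are look-alikes about, which are no part of the job. What is shaped like the part that bears crank_hub but turquoise is not meant.

How it is judged:
By the outcome, as a careful person would: the job done as asked, in the order asked, and still so for the second after the job is handed in, with the robot touching nothing.
It also fails if it takes over 141 s, if anything falls off the work surface, if the arm or the gripper's body presses on something with over 40 N, if the wrist force passes 120 N, or if a joint passes its speed limit or range.

## Robot

A 7-joint arm with a two-finger parallel gripper is mounted at the origin on the work surface. World frame = base frame: x ahead of the robot, y to its left, z up, the work surface at z = 0. Lengths are in m, angles in rad, forces in N, time in s.
With the tool pointing down it reaches from about 0.4 to 0.85 m from the base axis. Payload 10.4 kg.
Tool frame: the origin (TCP) lies at the very end of the fingers, on their centre line; the grasp point (between the pads) lies 19 mm behind it (manip.tcp_to_grasp is the z of the grasp point in the tool frame, in m); z points along the fingers, x is the direction in which the jaws open and shut, and the axes are right-handed (so a half turn about z gives the same grasp; the last joint's range is limited). The gripper opens to 85 mm and grips with 20 to 120 N. Pads are 22 mm wide; open, the fingers measure 114 mm over their backs; the gripper's body (76 mm by 85 mm) begins 54 mm behind the grasp point. The pads swing forward as they close: fully open they stand 13 mm farther back than shut.
Start: joints at [-1.37, 0.332, -0.065, 1.46, 0.022, 1.35, -0.088], TCP at [0.139, 0.609, 0.231] pointing down, gripper open.
Joint ranges: [-2.6, 2.6], [-0.5, 2.12], [-1.47, 1.34], [0.16, 2.42], [-1.27, 4.41], [0.06, 2.06], [-2.6, 2.6]. Speed limits (rad/s): [2.22, 2.22, 2.79, 2.79, 3.14, 3.14, 3.14].

## Interface

Orientations are given as a unit quaternion [x, y, z, w].
In Python, from workcell import manip gives the robot as it stands.
- The arm moves only by the tool servo_tool, never from a script. Its argument "moves" is a list of rows, each an object with "travel": the shift along the tool's x, y, z in mm, a list of three; "dr": the turn, a rotation vector about the tool's x, y, z in degrees, a list of three. A call has 1 to 12 rows; each row shifts and turns the commanded pose from where the row before left it, along the tool's axes as they then stand; what a row does not reach is not made up. A row lasts 1/8 s, in which the tool goes at most 62.5 mm and 10.7 degrees, less where a joint would pass 70% of its speed; a pose out of reach is approached as far as the arm can. A call is refused whole if a number of a shift passes 62.5 or a number of a turn 10.7, either way. A call with a gripper value outside its range is refused whole. "claw" is the closure, from 0 (fully open) to 1 (shut), set as the call begins (left out, the last holds). The fingers move at their own pace and stop on an object; "squeeze" is the grip in N (left out, the last holds). Time passes only in rows, so rows that do not move let the fingers close. It gives the time, the measured TCP pose, the force and the opening at its end, in the units of the state.
- manip.get_obs(): the state, without advancing time (a new reading comes with each control period).
- manip.camera(name): name is "side" or "top" or "wrist"; returns the picture (384x512x3 uint8, blue, green, red); there is no depth.
- manip.calibration(name): a dict with "intrinsics" (3x3 intrinsics, pixels), "view" (4x4, takes a point from world to camera coordinates). Camera axes: x right, y down, z forward; pixel columns grow to the right and rows downward; lengths in m; the calibration is good to about 2 mm. A picture is of the moment at which its call begins: read the wrist's pose just before it. calibration takes no time and is no camera call; for the wrist camera it gives the pose at the moment of the call.
- manip.hand_in(): hands the job in, once; it reports no verdict.
The state is a dict: "clock": time; "joint_pos": joint angles; "joint_velocities": joint speeds; "tau": joint torques, N m; "position": TCP position; "ee_rot": TCP orientation; "ft_force": force on the tool from outside, world axes, zero at the start; "torque": the same for the moment, N m; "grip_width": opening from 0.0 (shut) to 1.0 (fully open).
Only numpy, scipy, OpenCV 4.12 (cv2) and the standard library are available. Lean on these libraries where they do the work, as an engineer would, in place of code of your own. Each camera call takes 0.05 s, during which the arm holds its last target. There are 200 camera calls.

## Working session

There is one attempt and no reset: what is moved stays moved. The work goes in short steps, Python scripts to look and compute and a tool call to move; the robot and the scene stay as the last step left them, time stands still between calls to the robot, and variables do not carry over. Pictures are saved under pics/ and viewed, on a budget of 14 in all, crops included, one or two more only if the job needs it, and the job is handed in when it is done.

Besides the shell and the picture viewer there is one more tool, called after ">>>" in YAML: its name, and indented under it one key for each argument. servo_tool: Moves the arm, as the interface text tells. Its arguments: {"type":"object","properties":{"moves":{"type":"array","items":{"type":"object","properties":{"travel":{"type":"array","items":{"type":"number"}},"dr":{"type":"array","items":{"type":"number"}}}}},"claw":{"type":"number"},"squeeze":{"type":"number"}},"required":["moves"]}

```bash
ls; mkdir -p pics; python3 - <<'E'
from workcell import manip
import cv2, numpy as np
print(manip.get_obs(), manip.tcp_to_grasp)
for n in("top","side"):
    im=manip.camera(n); cv2.imwrite(f"pics/{n}0.png",im)
    c=manip.calibration(n); print(n,np.round(c["intrinsics"],1).tolist(),np.round(c["view"],4).tolist())
E
```

```text
pics
{'clock': 0.0, 'joint_pos': array([-1.36962232,  0.33287807, -0.06468959,  1.46096318,  0.02160142,
        1.34986884, -0.08848107]), 'joint_velocities': array([-0.00186752, -0.00224168,  0.0007662 , -0.00087544,  0.00014707,
        0.00011081, -0.0007057 ]), 'tau': array([-8.28663651e-04, -6.25439215e+01,  4.88731626e-02, -3.91605163e+01,
        1.62505126e-02,  9.75122850e-03, -1.96426674e-05]), 'position': array([0.13862277, 0.60904844, 0.23050159]), 'ee_rot': array([ 7.81626640e-01,  6.23746174e-01, -5.33134466e-04,  4.70384593e-04]), 'ft_force': array([ 0.84668117,  0.31188478, -0.23877294]), 'torque': array([-0.02501015, -0.03106904,  0.00567125]), 'grip_width': 1.0012796746832504} -0.0187
top [[350.7, 0.0, 254.1], [0.0, 350.7, 190.2], [0.0, 0.0, 1.0]] [[0.0152, -0.9999, -0.0043, -0.0179], [-0.9815, -0.0141, -0.1911, 0.5369], [0.191, 0.0072, -0.9816, 0.9418], [0.0, 0.0, 0.0, 1.0]]
side [[375.8, 0.0, 258.6], [0.0, 375.8, 188.5], [0.0, 0.0, 1.0]] [[0.9367, -0.35, 0.0113, -0.4985], [-0.2548, -0.7033, -0.6637, 0.1673], [0.2403, 0.6187, -0.748, 0.9233], [0.0, 0.0, 0.0, 1.0]]
```

View pics/top0.png

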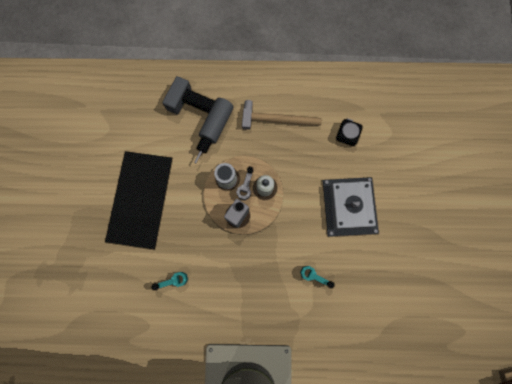

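View pics/side0.png

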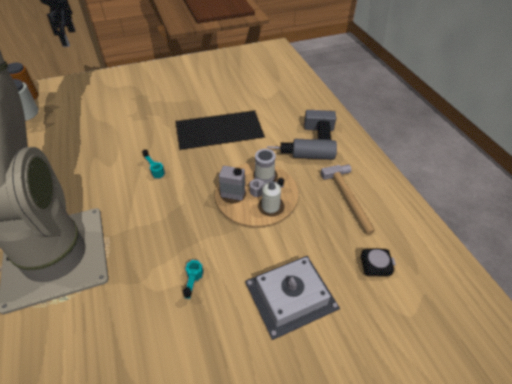

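```bash
cat > h.py <<'E'
from workcell import manip
import cv2, numpy as np
from scipy.spatial.transform import Rotation as R
def cast(cal,uv,z):
    K,V=np.array(cal["intrinsics"]),np.array(cal["view"]); Rt=V[:3,:3].T; o=-Rt@V[:3,3]
    d=Rt@np.linalg.inv(K)@np.array([uv[0],uv[1],1.]); return o+d*(z-o[2])/d[2]
def proj(cal,p):
    K,V=np.array(cal["intrinsics"]),np.array(cal["view"]); q=K@(V[:3,:3]@np.array(p)+V[:3,3]); return q[:2]/q[2]
def go(pos,yaw=None,o=None):
    """tool-frame shift (mm) to TCP pos at present attitude; turn about tool z (deg) to bring tool x to world yaw (mod 180)"""
    o=o or manip.get_obs(); M=R.from_quat(o["ee_rot"]).as_matrix()
    print("t",round(o["clock"],2),"tcp",np.round(o["position"]*1e3,1),"toolx yaw",round(np.degrees(np.arctan2(M[1,0],M[0,0])),1),"tilt",np.round(M[:2,2],4),"j7",np.round(o["joint_pos"][6],2))
    print("shift now",np.round(M.T@(np.array(pos)-o["position"])*1e3,1))
    if yaw is not None:
        c=np.degrees(np.arctan2(M[1,0],M[0,0])); d=(c-yaw+90)%180-90   # tool z down: +turn lowers yaw
        M2=M@R.from_rotvec([0,0,np.radians(d)]).as_matrix()
        print("turn z",round(d,1),"shift after turn",np.round(M2.T@(np.array(pos)-o["position"])*1e3,1))
E
python3 - <<'E'
from h import *
im=cv2.imread("pics/top0.png"); cal=manip.calibration("top"); hsv=cv2.cvtColor(im,cv2.COLOR_BGR2HSV)
def big(m,roi):
    x0,y0,x1,y1=roi; k=np.zeros_like(m); k[y0:y1,x0:x1]=m[y0:y1,x0:x1]
    return max(cv2.findContours(k,0,2)[0],key=cv2.contourArea)
m=(hsv[...,2]<50).astype(np.uint8)
def rect(c,z):
    b=cv2.boxPoints(cv2.minAreaRect(c)); P=np.array([cast(cal,p,z) for p in b])*1e3; print(np.round(P[:,:2].mean(0)),"edges",[(round(np.linalg.norm(e)),round(np.degrees(np.arctan2(e[1],e[0])),1)) for e in (P[1]-P[0],P[2]-P[1])])
print("mat");rect(big(m,(90,140,190,260)),.004)
g=((hsv[...,1]<45)&(hsv[...,2]>100)).astype(np.uint8)
c=big(g,(310,160,390,250));print("block",cv2.contourArea(c));rect(c,.045)
c=big((hsv[...,2]<90).astype(np.uint8),(310,160,390,250));print("blockdark");rect(c,.0)
# board by hue/sat vs table
for n,uv,z in [("tin",(225,175),.08),("can",(237,213),.09),("bottle",(265,183),.08),("hub",(244,191),.044),("grip",(250,170),.05),("spindle",(354,203),.07),("board",(242,196),.012)]: print(n,np.round(cast(cal,uv,z)*1e3))
a=cv2.resize(im[135:260,100:300],None,fx=4,fy=4,interpolation=2); cv2.imwrite("pics/c1.png",a)
E
```

```text
mat
[516. 333.] edges [(282, np.float64(-5.5)), (154, np.float64(-100.3))]
block 1640.0
[ 503. -292.] edges [(110, np.float64(-82.5)), (133, np.float64(-176.4))]
blockdark
[ 504. -292.] edges [(163, np.float64(-86.1)), (170, np.float64(-180.0))]
tin [573.  71.  80.]
can [466.  35.  90.]
bottle [552. -40.  80.]
hub [536.  19.  44.]
grip [596.   3.  50.]
spindle [ 501. -286.   70.]
board [527.  26.  12.]
```

View pics/c1.png

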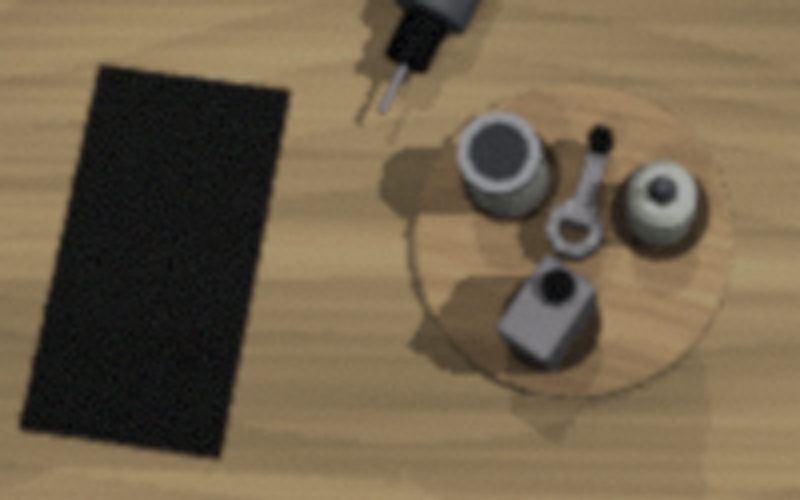

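```bash
python3 -c "
from h import *
go([.50,.03,.36],90)"
```

```text
t 0.1 tcp [138.6 609.1 230.6] toolx yaw 77.2 tilt [-0.0003 -0.0012] j7 -0.09
shift now [-484.6  480.9 -128.8]
turn z -12.8 shift after turn [-579.3  361.3 -128.8]
```

>>> servo_tool:
  moves:
    - {"travel": [-40.4, 40.1, -10.7]}
    - {"travel": [-40.4, 40.1, -10.7]}
    - {"travel": [-40.4, 40.1, -10.7]}
    - {"travel": [-40.4, 40.1, -10.7]}
    - {"travel": [-40.4, 40.1, -10.7]}
    - {"travel": [-40.4, 40.1, -10.7]}
    - {"travel": [-40.4, 40.1, -10.7]}
    - {"travel": [-40.4, 40.1, -10.7]}
    - {"travel": [-40.4, 40.1, -10.7]}
    - {"travel": [-40.4, 40.1, -10.7]}
    - {"travel": [-40.4, 40.1, -10.7]}
    - {"travel": [-40.4, 40.1, -10.7]}
  claw: 0

```text
$.moves[0]: bad value
```

>>> servo_tool:
  moves:
    - {"travel": [0, 0, 0]}
    - {"travel": [0, 0, 0]}

```text
$.moves[0]: bad value
```

```bash
python3 - <<'E'
from h import *
go([.50,.03,.36],90)
cal=manip.calibration("wrist"); im=manip.camera("wrist"); cv2.imwrite("pics/w1.png",im)
np.savez("w1.npz",intrinsics=cal["intrinsics"],view=cal["view"])
print(np.round(cal["intrinsics"],1).tolist(),np.round(cal["view"],3).tolist())
E
```

```text
t 0.1 tcp [138.6 609.1 230.6] toolx yaw 77.2 tilt [-0.0003 -0.0012] j7 -0.09
shift now [-484.6  480.9 -128.8]
turn z -12.8 shift after turn [-579.3  361.3 -128.8]
[[316.6, 0.0, 253.8], [0.0, 316.6, 192.1], [0.0, 0.0, 1.0]] [[0.221, 0.975, -0.003, -0.623], [0.938, -0.212, 0.276, -0.036], [0.268, -0.064, -0.961, 0.381], [0.0, 0.0, 0.0, 1.0]]
```

View pics/w1.png

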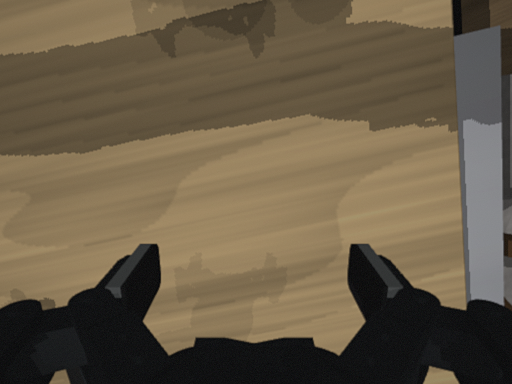

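>>> servo_tool:
  moves:
    - {"travel": [-40.4, 40.1, -10.7], "dr": [0, 0, 0]}
    - {"travel": [-40.4, 40.1, -10.7], "dr": [0, 0, 0]}
    - {"travel": [-40.4, 40.1, -10.7], "dr": [0, 0, 0]}
    - {"travel": [-40.4, 40.1, -10.7], "dr": [0, 0, 0]}
    - {"travel": [-40.4, 40.1, -10.7], "dr": [0, 0, 0]}
    - {"travel": [-40.4, 40.1, -10.7], "dr": [0, 0, 0]}
    - {"travel": [-40.4, 40.1, -10.7], "dr": [0, 0, 0]}
    - {"travel": [-40.4, 40.1, -10.7], "dr": [0, 0, 0]}
    - {"travel": [-40.4, 40.1, -10.7], "dr": [0, 0, 0]}
    - {"travel": [-40.4, 40.1, -10.7], "dr": [0, 0, 0]}
    - {"travel": [-40.4, 40.1, -10.7], "dr": [0, 0, 0]}
    - {"travel": [-40.4, 40.1, -10.7], "dr": [0, 0, 0]}
  claw: 0

```text
clock: 1.65
position: [0.5009, 0.0282, 0.3601]
ee_rot: [0.782, 0.624, 0.0, -0.0]
ft_force: [0.2, 0.8, -0.3]
grip_width: 1.001
```

>>> servo_tool:
  moves:
    - {"travel": [0, 0, 0], "dr": [0, 0, 0]}
    - {"travel": [0, 0, 0], "dr": [0, 0, 0]}

```text
clock: 1.9
position: [0.5001, 0.0303, 0.3593]
ee_rot: [0.782, 0.624, -0.0, -0.0]
ft_force: [0.2, 1.0, -1.3]
grip_width: 1.0
```

```bash
python3 - <<'E'
from h import *
go([.50,.03,.36],90)
cal=manip.calibration("wrist"); im=manip.camera("wrist"); cv2.imwrite("pics/w2.png",im)
np.savez("w2.npz",intrinsics=cal["intrinsics"],view=cal["view"])
E
```

```text
t 1.9 tcp [500.1  30.3 359.3] toolx yaw 77.2 tilt [-0.0008  0.0001] j7 1.2
shift now [-0.3  0.  -0.7]
turn z -12.8 shift after turn [-0.3 -0.1 -0.7]
```

View pics/w2.png

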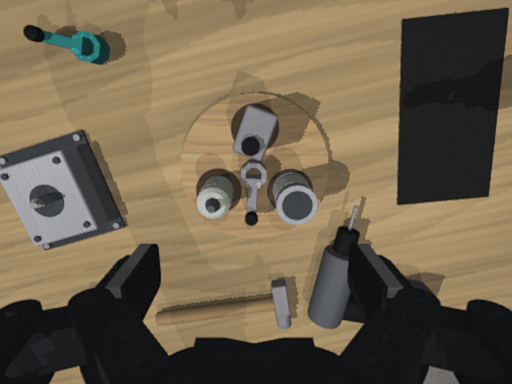

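```bash
cat >> h.py <<'E'
def lookblob(im,cal,m,uv,z,name="",r=40):
    """component of mask m nearest uv: minAreaRect / circle centre cast onto plane z"""
    k=np.zeros(m.shape,np.uint8); cv2.circle(k,tuple(int(v) for v in uv),r,1,-1); m=(m.astype(np.uint8)&k)
    cs=[c for c in cv2.findContours(m,0,2)[0] if cv2.contourArea(c)>20]
    if not cs: print(name,"none"); return
    c=min(cs,key=lambda c:abs(cv2.pointPolygonTest(c,tuple(map(float,uv)),True)) if cv2.pointPolygonTest(c,tuple(map(float,uv)),True)<0 else 0)
    h=cv2.convexHull(c); P=np.array([cast(cal,p[0],z)[:2] for p in h],np.float32)*1e3
    e=cv2.minEnclosingCircle(P); b=cv2.minAreaRect(P); M=cv2.moments(P)
    print(name,"moment c",np.round([M["m10"]/M["m00"],M["m01"]/M["m00"]],1),"circ",np.round(e[0],1),"d",round(2*e[1],1),"rect",np.round(b[0],1),np.round(b[1],1),round(b[2],1)); return P
E
python3 - <<'E'
from h import *
im=cv2.imread("pics/w2.png"); cal=dict(np.load("w2.npz")); hsv=cv2.cvtColor(im,cv2.COLOR_BGR2HSV)
S,V=hsv[...,1],hsv[...,2]
for n,uv in [("tininner",(297,203)),("tinrim",(280,215)),("cap",(249,146)),("cantop",(258,115)),("bottle",(205,200)),("noz",(212,207)),("hub",(246,166)),("arm",(253,195)),("grip",(251,219)),("board",(200,140)),("table",(350,100)),("block",(20,170)),("disc",(40,195)),("mark?",(240,150))]: print(n,hsv[uv[1],uv[0]])
lookblob(im,cal,(S<60)&(V>60)&(V<125),(297,203),.092,"tin lid",16)
lookblob(im,cal,(V<45),(249,146),.108,"can cap",14)
lookblob(im,cal,(V<45),(251,219),.057,"grip",12)
lookblob(im,cal,(S<60)&(V<110),(212,207),.100,"noz",9)
lookblob(im,cal,(V<60),(450,100),.004,"mat",130)
lookblob(im,cal,(S<40)&(V>110),(20,170),.045,"block",80)
a=cv2.resize(im[80:250,170:345],None,fx=3.4,fy=3.4,interpolation=2)
b=cv2.resize(im[120:260,0:140],(580,578),interpolation=2)
cv2.imwrite("pics/c2.png",cv2.resize(np.hstack([a,b[:578]] if a.shape[0]==578 else [cv2.resize(a,(595,578)),b]),(800,394),interpolation=cv2.INTER_AREA))
E
```

```text
tininner [114  18  69]
tinrim [114   7 172]
cap [110  26  29]
cantop [138   9 139]
bottle [ 40   9 175]
noz [111  18 101]
hub [140   6 132]
arm [135   4 144]
grip [90 26 30]
board [ 17 102 177]
table [ 19  95 159]
block [115   9 174]
disc [113  16  63]
mark? [140   6 137]
tin lid moment c [576.5  72.1] circ [576.6  71.9] d 41.9 rect [576.6  71.9] [40.7 40.2] 15.0
can cap moment c [481.6  28.6] circ [481.5  28.4] d 22.5 rect [481.5  28.9] [21.2 21.2] 77.2
grip moment c [593.9   3.3] circ [594.2   3.9] d 20.6 rect [594.    3.2] [15.1 19.2] 77.3
noz moment c [548.5 -38.9] circ [548.6 -38.9] d 20.1 rect [548.4 -38.2] [18.8 18.5] 74.8
mat moment c [514.2 330.6] circ [514.4 330.5] d 312.8 rect [514.4 330.6] [149.  277.4] 82.9
block moment c [ 499.6 -296.1] circ [ 501.5 -294.5] d 163.4 rect [ 503.6 -293.9] [131.6 108. ] 4.0
```

View pics/c2.png

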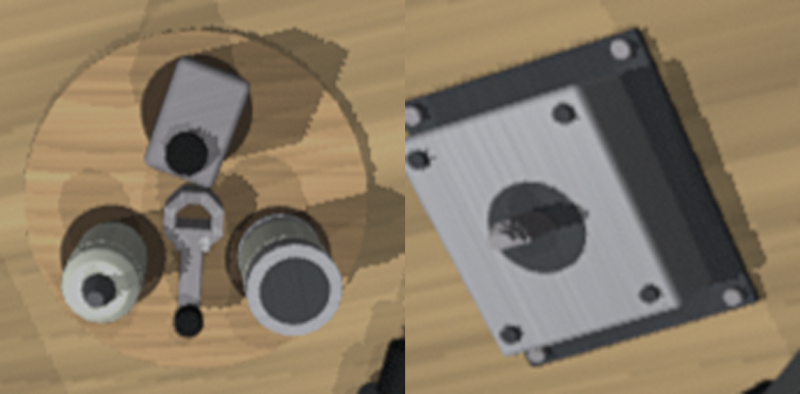

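```bash
python3 - <<'E'
from h import *
cal=dict(np.load("w2.npz"))
f=lambda u,v,z:cast(cal,(170+u/2.315,80+v/2.315),z)[:2]*1e3
C=np.array([f(*p,.098) for p in [(183,57),(250,85),(217,185),(146,160)]])
c=C.mean(0);print("can",c.round(1),[(np.linalg.norm(e).round(1),np.degrees(np.arctan2(e[1],e[0])).round(1)) for e in np.roll(C,-1,0)-C])
cap=np.array([481.5,28.5]);print("cap-can",np.linalg.norm(cap-c),np.degrees(np.arctan2(*(cap-c)[::-1])))
print("hub",[f(*p,.044).round(1) for p in [(165,215),(224,215),(194,187),(194,248)]], "grip",f(188,321,.057).round(1))
m=np.array([514.4,330.6]);a=np.radians(82.9-90);x=np.array([np.cos(a),np.sin(a)])
print("mat slots",[(m+s*x).round() for s in(-88,0,88)])
go([.5763,.072,.22],77.2)
E
```

```text
can [468.8  38.7] [(np.float64(38.9), np.float64(55.2)), (np.float64(57.1), np.float64(-30.4)), (np.float64(41.9), np.float64(-122.3)), (np.float64(58.8), np.float64(146.6))]
cap-can 16.229645513037763 -38.76973286693626
hub [array([526. ,   3.8]), array([534.4,  40.7]), array([512.4,  26. ]), array([551.5,  17.1])] grip [595.1   3.3]
mat slots [array([427., 341.]), array([514., 331.]), array([602., 320.])]
t 1.95 tcp [499.9  31.  359.2] toolx yaw 77.3 tilt [-0.0009  0.0002] j7 1.2
shift now [ 56.9  65.6 139.2]
turn z 0.1 shift after turn [ 56.9  65.6 139.2]
```

```bash
python3 -c "
from h import *
go([.4685,.039,.045],57)"
```

```text
t 1.95 tcp [499.9  31.  359.2] toolx yaw 77.3 tilt [-0.0009  0.0002] j7 1.2
shift now [  0.9 -32.1 314.3]
turn z 20.3 shift after turn [-10.2 -30.4 314.3]
```

>>> servo_tool:
  moves:
    - {"travel": [0, 0, 30], "dr": [0, 0, 10.15]}
    - {"travel": [0, 0, 50], "dr": [0, 0, 10.15]}
    - {"travel": [-10, -30, 45], "dr": [0, 0, 0]}
    - {"travel": [0, 0, 50], "dr": [0, 0, 0]}
    - {"travel": [0, 0, 45], "dr": [0, 0, 0]}
    - {"travel": [0, 0, 35], "dr": [0, 0, 0]}
    - {"travel": [0, 0, 30], "dr": [0, 0, 0]}
    - {"travel": [0, 0, 20], "dr": [0, 0, 0]}
    - {"travel": [0, 0, 9], "dr": [0, 0, 0]}
    - {"travel": [0, 0, 0], "dr": [0, 0, 0]}

```text
clock: 3.2
position: [0.4693, 0.0386, 0.0456]
ee_rot: [0.879, 0.477, -0.0, -0.0]
ft_force: [-0.0, 0.7, 0.5]
grip_width: 0.997
```

>>> servo_tool:
  moves:
    - {"travel": [0, 0, 0], "dr": [0, 0, 0]}
    - {"travel": [0, 0, 0], "dr": [0, 0, 0]}
    - {"travel": [0, 0, 0], "dr": [0, 0, 0]}
    - {"travel": [0, 0, 0], "dr": [0, 0, 0]}
    - {"travel": [0, 0, 0], "dr": [0, 0, 0]}
    - {"travel": [0, 0, 0], "dr": [0, 0, 0]}
  claw: 1
  squeeze: 35

```text
clock: 3.95
position: [0.4702, 0.0381, 0.0463]
ee_rot: [0.879, 0.476, 0.001, -0.0]
ft_force: [-1.3, -0.5, 6.7]
grip_width: 0.489
```

```bash
python3 -c "
from h import *
go([.427,.341,.20],57)"
```

```text
t 3.95 tcp [470.2  38.1  46.3] toolx yaw 56.9 tilt [0.0009 0.0006] j7 0.95
shift now [ 230.2 -201.6 -153.5]
turn z -0.1 shift after turn [ 230.7 -201.1 -153.5]
```

>>> servo_tool:
  moves:
    - {"travel": [0, 0, -20], "dr": [0, 0, 0]}
    - {"travel": [0, 0, -40], "dr": [0, 0, 0]}
    - {"travel": [17.2, -18, -10], "dr": [0, 0, 0]}
    - {"travel": [35, -32, 0], "dr": [0, 0, 0]}
    - {"travel": [40, -36, 0], "dr": [0, 0, 0]}
    - {"travel": [40, -36, 0], "dr": [0, 0, 0]}
    - {"travel": [40, -36, 0], "dr": [0, 0, 0]}
    - {"travel": [35, -32, 0], "dr": [0, 0, 0]}
    - {"travel": [20, -18, 20], "dr": [0, 0, 0]}
    - {"travel": [0, 0, 25], "dr": [0, 0, 0]}
    - {"travel": [0, 0, 20], "dr": [0, 0, 0]}
    - {"travel": [0, 0, 0], "dr": [0, 0, 0]}

```text
clock: 5.45
position: [0.4187, 0.3409, 0.0492]
ee_rot: [0.879, 0.476, -0.002, 0.001]
ft_force: [0.7, 0.2, -1.1]
grip_width: 0.491
```

```bash
python3 -c "
from h import *
go([.420,.342,.039],57)
print(manip.get_obs()['ft_force'],manip.get_obs()['grip_width'])"
```

```text
t 5.45 tcp [418.7 340.9  49.2] toolx yaw 56.9 tilt [-0.0022 -0.0026] j7 0.34
shift now [ 1.7  0.5 10.2]
turn z -0.1 shift after turn [ 1.7  0.5 10.2]
[ 0.70448606  0.1929859  -1.12979923] 0.49147530736501743
```

>>> servo_tool:
  moves:
    - {"travel": [0, 0, 5], "dr": [0, 0, 0]}
    - {"travel": [0, 0, 4], "dr": [0, 0, 0]}
    - {"travel": [0, 0, 1.5], "dr": [0, 0, 0]}
    - {"travel": [0, 0, 0], "dr": [0, 0, 0]}
    - {"travel": [0, 0, 0], "dr": [0, 0, 0]}

```text
clock: 6.08
position: [0.4198, 0.342, 0.0404]
ee_rot: [0.879, 0.476, 0.0, -0.0]
ft_force: [-0.3, 0.8, -1.6]
grip_width: 0.488
```

>>> servo_tool:
  moves:
    - {"travel": [0, 0, 0], "dr": [0, 0, 0]}
    - {"travel": [0, 0, 0], "dr": [0, 0, 0]}
    - {"travel": [0, 0, 0], "dr": [0, 0, 0]}
    - {"travel": [0, 0, -10], "dr": [0, 0, 0]}
    - {"travel": [0, 0, -40], "dr": [0, 0, 0]}
    - {"travel": [0, 0, -50], "dr": [0, 0, 0]}
    - {"travel": [0, 0, -50], "dr": [0, 0, 0]}
    - {"travel": [0, 0, 0], "dr": [0, 0, 0]}
  claw: 0

```text
clock: 7.08
position: [0.4215, 0.3433, 0.1951]
ee_rot: [0.879, 0.476, 0.004, -0.001]
ft_force: [0.1, -0.4, -1.6]
grip_width: 1.002
```

```bash
python3 -c "
from h import *
go([.5765,.072,.045],-14)
print(manip.get_obs()['ft_force'],manip.get_obs()['grip_width'])"
```

```text
t 7.08 tcp [421.5 343.3 195.1] toolx yaw 56.9 tilt [0.0051 0.0061] j7 0.28
shift now [-143.6  278.   149.2]
turn z 70.9 shift after turn [215.5 226.8 149.2]
[ 0.13865656 -0.42593377 -1.55807528] 1.0020358212967786
```

>>> servo_tool:
  moves:
    - {"travel": [0, 0, 0], "dr": [0, 0, 10.1]}
    - {"travel": [0, 0, 0], "dr": [0, 0, 10.1]}
    - {"travel": [0, 0, 0], "dr": [0, 0, 10.1]}
    - {"travel": [0, 0, 0], "dr": [0, 0, 10.1]}
    - {"travel": [0, 0, 0], "dr": [0, 0, 10.1]}
    - {"travel": [0, 0, 0], "dr": [0, 0, 10.1]}
    - {"travel": [0, 0, 0], "dr": [0, 0, 10.3]}
    - {"travel": [35, 37, 0], "dr": [0, 0, 0]}
    - {"travel": [35, 37, 0], "dr": [0, 0, 0]}
    - {"travel": [35, 37, 0], "dr": [0, 0, 0]}
    - {"travel": [35, 37, 0], "dr": [0, 0, 0]}
    - {"travel": [35, 37, 0], "dr": [0, 0, 0]}

```text
clock: 8.57
position: [0.545, 0.1185, 0.1901]
ee_rot: [0.993, -0.122, -0.0, -0.0]
ft_force: [0.5, 0.6, 0.3]
grip_width: 0.998
```

>>> servo_tool:
  moves:
    - {"travel": [30, 30, 0], "dr": [0, 0, 0]}
    - {"travel": [10, 11, 0], "dr": [0, 0, 0]}
    - {"travel": [0, 0, 0], "dr": [0, 0, 0]}
    - {"travel": [0, 0, 0], "dr": [0, 0, 0]}

```text
clock: 9.07
position: [0.5729, 0.0723, 0.1899]
ee_rot: [0.993, -0.121, -0.0, -0.0]
ft_force: [-0.8, -0.1, -1.0]
grip_width: 1.002
```

```bash
python3 - <<'E'
from h import *
go([.5765,.072,.045],-14)
cal=manip.calibration("wrist"); im=manip.camera("wrist"); cv2.imwrite("pics/w3.png",im)
np.savez("w3.npz",intrinsics=cal["intrinsics"],view=cal["view"])
E
```

```text
t 9.07 tcp [572.9  72.3 189.9] toolx yaw -13.9 tilt [-0.0007  0.0007] j7 -0.29
shift now [  3.7  -0.5 144.9]
turn z 0.1 shift after turn [  3.7  -0.5 144.9]
```

View pics/w3.png

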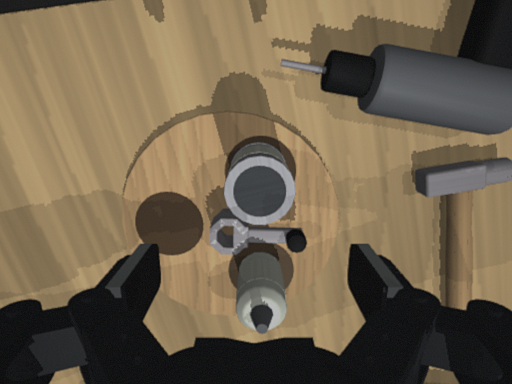

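```bash
python3 - <<'E'
from h import *
im=cv2.imread("pics/w3.png"); cal=dict(np.load("w3.npz")); hsv=cv2.cvtColor(im,cv2.COLOR_BGR2HSV); S,V=hsv[...,1],hsv[...,2]
print(hsv[223,170],hsv[190,260],hsv[190,230],hsv[235,215],hsv[220,200],hsv[150,160])
lookblob(im,cal,(S<60)&(V>45)&(V<125),(259,190),.092,"tin lid",32)
lookblob(im,cal,(S<60)&(V>45),(259,190),.092,"tin rim",40)
lookblob(im,cal,(V<95)&(S>60),(170,223),.012,"mark",45)
lookblob(im,cal,(V<45),(296,240),.057,"grip",14)
lookblob(im,cal,(S<60)&(V>100),(215,235),.044,"hub",35)
E
```

```text
[14 98 65] [107  25  72] [108   8 164] [143   7 144] [16 89 66] [ 17 100 181]
tin lid moment c [576.3  71.3] circ [576.3  71.3] d 42.3 rect [576.2  71.2] [41.3 41.5] 76.1
tin rim moment c [575.7  71.7] circ [576.2  71.3] d 66.1 rect [576.4  71.3] [65.5 57. ] 68.5
mark moment c [466.3  33.8] circ [463.   29.5] d 90.2 rect [468.4  34.9] [73.3 76.2] 11.4
grip moment c [596.8   6.5] circ [596.9   6.4] d 23.7 rect [596.8   6.4] [17.3 23.7] 1.5
hub moment c [533.5  19.9] circ [533.6  19.7] d 42.4 rect [533.8  20. ] [40.  38.3] 27.8
```

>>> servo_tool:
  moves:
    - {"travel": [3.5, 0, 30], "dr": [0, 0, 0]}
    - {"travel": [0, 0, 45], "dr": [0, 0, 0]}
    - {"travel": [0, 0, 40], "dr": [0, 0, 0]}
    - {"travel": [0, 0, 20], "dr": [0, 0, 0]}
    - {"travel": [0, 0, 10], "dr": [0, 0, 0]}
    - {"travel": [0, 0, 0], "dr": [0, 0, 0]}
    - {"travel": [0, 0, 0], "dr": [0, 0, 0]}

```text
clock: 10.0
position: [0.5778, 0.0699, 0.0465]
ee_rot: [0.993, -0.122, 0.001, -0.0]
ft_force: [0.7, 0.8, -0.6]
grip_width: 1.001
```

>>> servo_tool:
  moves:
    - {"travel": [0, 0, 0], "dr": [0, 0, 0]}
    - {"travel": [0, 0, 0], "dr": [0, 0, 0]}
    - {"travel": [0, 0, 0], "dr": [0, 0, 0]}
    - {"travel": [0, 0, 0], "dr": [0, 0, 0]}
    - {"travel": [0, 0, 0], "dr": [0, 0, 0]}
    - {"travel": [0, 0, 0], "dr": [0, 0, 0]}
  claw: 1
  squeeze: 35

```text
clock: 10.75
position: [0.5771, 0.0699, 0.0459]
ee_rot: [0.993, -0.122, 0.0, -0.0]
ft_force: [-2.8, 1.5, 5.6]
grip_width: 0.634
```

```bash
python3 -c "
from h import *
go([.514,.331,.045],-14)
print(manip.get_obs()['ft_force'],manip.get_obs()['grip_width'])"
```

```text
t 10.75 tcp [577.1  69.9  45.9] toolx yaw -14.0 tilt [0.0003 0.0007] j7 -0.19
shift now [-124.4 -238.     1.1]
turn z -0.0 shift after turn [-124.3 -238.1    1.1]
[-2.77923006  1.45301873  5.59116386] 0.6342261761321065
```

>>> servo_tool:
  moves:
    - {"travel": [0, 0, -20], "dr": [0, 0, 0]}
    - {"travel": [0, 0, -40], "dr": [0, 0, 0]}
    - {"travel": [0, 0, -20], "dr": [0, 0, 0]}
    - {"travel": [0, 0, 0], "dr": [0, 0, 0]}
    - {"travel": [0, 0, 0], "dr": [0, 0, 0]}

```text
clock: 11.38
position: [0.5761, 0.0698, 0.124]
ee_rot: [0.993, -0.122, -0.001, 0.0]
ft_force: [0.1, -0.3, -4.1]
grip_width: 0.638
```

```bash
python3 - <<'E'
from h import *
go([.514,.331,.045],-14)
o=manip.get_obs();print(o['ft_force'],o["torque"],o["grip_width"])
cal=manip.calibration("wrist"); im=manip.camera("wrist"); cv2.imwrite("pics/w4.png",im)
np.savez("w4.npz",intrinsics=cal["intrinsics"],view=cal["view"])
cv2.imwrite("pics/s4.png",np.hstack([im,cv2.resize(manip.camera("side")[90:290,150:400],(480,384))])[:, :])
a=cv2.imread("pics/s4.png"); cv2.imwrite("pics/s4.png",cv2.resize(a,(800,310)))
E
```

```text
t 11.38 tcp [576.1  69.8 124. ] toolx yaw -14.0 tilt [-0.0017 -0.0001] j7 -0.24
shift now [-123.3 -238.4   79.1]
turn z -0.0 shift after turn [-123.3 -238.4   79.1]
[ 0.07128454 -0.33247827 -4.06254159] [-0.00095315  0.00854082 -0.02060573] 0.6378589393827807
```

View pics/s4.png

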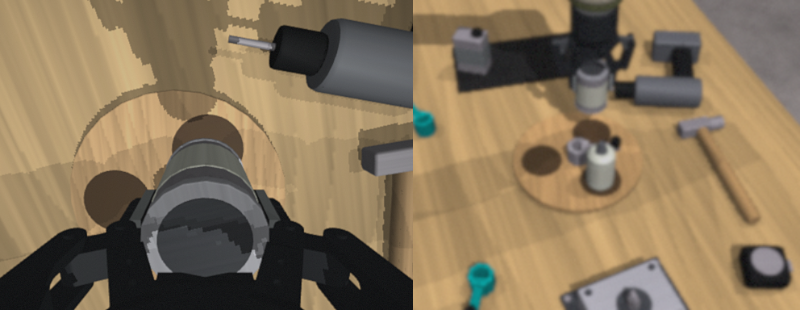

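>>> servo_tool:
  moves:
    - {"travel": [-10, -20, 0], "dr": [0, 0, 0]}
    - {"travel": [-20, -40, 0], "dr": [0, 0, 0]}
    - {"travel": [-23, -43, 0], "dr": [0, 0, 0]}
    - {"travel": [-23, -43, 0], "dr": [0, 0, 0]}
    - {"travel": [-23, -43, 0], "dr": [0, 0, 0]}
    - {"travel": [-14.5, -29, 0], "dr": [0, 0, 0]}
    - {"travel": [-10, -20, 0], "dr": [0, 0, 0]}
    - {"travel": [0, 0, 25], "dr": [0, 0, 0]}
    - {"travel": [0, 0, 30], "dr": [0, 0, 0]}
    - {"travel": [0, 0, 20], "dr": [0, 0, 0]}
    - {"travel": [0, 0, 4], "dr": [0, 0, 0]}
    - {"travel": [0, 0, 0], "dr": [0, 0, 0]}

```text
clock: 12.98
position: [0.5152, 0.3304, 0.0467]
ee_rot: [0.992, -0.122, 0.0, -0.0]
ft_force: [-0.7, -0.1, -3.6]
grip_width: 0.636
```

```bash
python3 -c "
from h import *
go([.514,.331,.0385],-14)
print(manip.get_obs()['ft_force'],manip.get_obs()['grip_width'])"
```

```text
t 12.97 tcp [515.2 330.4  46.7] toolx yaw -14.0 tilt [0.0005 0.0002] j7 -0.67
shift now [-1.3 -0.3  8.2]
turn z -0.0 shift after turn [-1.3 -0.3  8.2]
[-0.68522339 -0.09611334 -3.56852013] 0.6359224107390024
```

>>> servo_tool:
  moves:
    - {"travel": [0, 0, 5], "dr": [0, 0, 0]}
    - {"travel": [0, 0, 3], "dr": [0, 0, 0]}
    - {"travel": [0, 0, 0], "dr": [0, 0, 0]}
    - {"travel": [0, 0, 0], "dr": [0, 0, 0]}

```text
clock: 13.48
position: [0.5148, 0.3306, 0.0384]
ee_rot: [0.993, -0.122, 0.0, -0.0]
ft_force: [-0.4, -0.1, -3.7]
grip_width: 0.633
```

>>> servo_tool:
  moves:
    - {"travel": [0, 0, 0], "dr": [0, 0, 0]}
    - {"travel": [0, 0, 0], "dr": [0, 0, 0]}
    - {"travel": [0, 0, 0], "dr": [0, 0, 0]}
    - {"travel": [0, 0, -10], "dr": [0, 0, 0]}
    - {"travel": [0, 0, -40], "dr": [0, 0, 0]}
    - {"travel": [0, 0, -50], "dr": [0, 0, 0]}
    - {"travel": [0, 0, -50], "dr": [0, 0, 0]}
    - {"travel": [0, 0, 0], "dr": [0, 0, 0]}
  claw: 0.2

```text
clock: 14.48
position: [0.5167, 0.3314, 0.1933]
ee_rot: [0.992, -0.122, 0.002, -0.003]
ft_force: [0.7, 0.1, -0.1]
grip_width: 0.797
```

```bash
python3 -c "
from h import *
go([.5485,-.039,.045],-14)
print(manip.get_obs()['ft_force'],manip.get_obs()['grip_width'])"
```

```text
t 14.47 tcp [516.7 331.4 193.3] toolx yaw -14.0 tilt [0.0057 0.0053] j7 -0.73
shift now [120.1 352.6 146.5]
turn z -0.0 shift after turn [119.8 352.7 146.5]
[ 0.70024666  0.07056654 -0.11593439] 0.7973076125928286
```

>>> servo_tool:
  moves:
    - {"travel": [10, 25, 0], "dr": [0, 0, 0]}
    - {"travel": [15, 50, 0], "dr": [0, 0, 0]}
    - {"travel": [17, 50, 0], "dr": [0, 0, 0]}
    - {"travel": [18, 50, 0], "dr": [0, 0, 0]}
    - {"travel": [18, 55, 0], "dr": [0, 0, 0]}
    - {"travel": [16, 50, 0], "dr": [0, 0, 0]}
    - {"travel": [16, 45, 0], "dr": [0, 0, 0]}
    - {"travel": [10, 27.5, 0], "dr": [0, 0, 0]}
    - {"travel": [0, 0, 0], "dr": [0, 0, 0]}
    - {"travel": [0, 0, 0], "dr": [0, 0, 0]}
  claw: 0

```text
clock: 15.72
position: [0.5451, -0.0403, 0.1876]
ee_rot: [0.993, -0.122, -0.001, -0.0]
ft_force: [0.3, 0.4, -0.2]
grip_width: 0.996
```

```bash
python3 - <<'E'
from h import *
cal=manip.calibration("wrist"); im=manip.camera("wrist"); cv2.imwrite("pics/w5.png",im)
np.savez("w5.npz",intrinsics=cal["intrinsics"],view=cal["view"])
go([.5485,-.039,.045],-14)
hsv=cv2.cvtColor(im,cv2.COLOR_BGR2HSV); S,V=hsv[...,1],hsv[...,2]
for n,w,z in[("canmark",(467,37),.012),("tinmark",(576,71),.012)]:
    lookblob(im,cal,(V<95)&(S>60),proj(cal,[w[0]/1e3,w[1]/1e3,z]),z,n,42)
lookblob(im,cal,(S<60)&(V<125),proj(cal,[.5485,-.039,.1]),.1,"noz",25)
lookblob(im,cal,(V<45),proj(cal,[.595,.004,.057]),.057,"grip",18)
lookblob(im,cal,(S<60)&(V>100),proj(cal,[.520,.010,.044]),.044,"hub",40)
c4=dict(np.load("w4.npz"));i4=cv2.imread("pics/w4.png");h4=cv2.cvtColor(i4,cv2.COLOR_BGR2HSV)
lookblob(i4,c4,(h4[...,2]<95)&(h4[...,1]>60),(143,249),.012,"canmark4",45)
E
```

```text
t 15.78 tcp [545.3 -39.7 187.7] toolx yaw -14.0 tilt [-0.0009  0.0004] j7 -0.1
shift now [  3.1  -1.5 142.7]
turn z 0.0 shift after turn [  3.1  -1.5 142.7]
canmark moment c [468.1  37.2] circ [468.2  37.3] d 73.6 rect [468.  37.] [72.4 72.6] 76.0
tinmark moment c [577.3  70.2] circ [577.3  70.3] d 73.3 rect [577.7  69.7] [71.5 72.1] 69.2
noz moment c [551.3 -37.9] circ [551.2 -37.9] d 21.0 rect [551.  -37.7] [19.5 20.3] 26.3
grip moment c [595.9   3.4] circ [596.2   3.9] d 19.8 rect [596.    3.7] [18.  18.8] 32.5
hub moment c [533.2  20.5] circ [534.   20.2] d 42.5 rect [532.6  20.6] [37.1 37.9] 30.3
canmark4 moment c [462.7  41.4] circ [464.9  32.5] d 83.2 rect [458.7  42.6] [81.8 52.7] 34.7
```

View pics/w5.png

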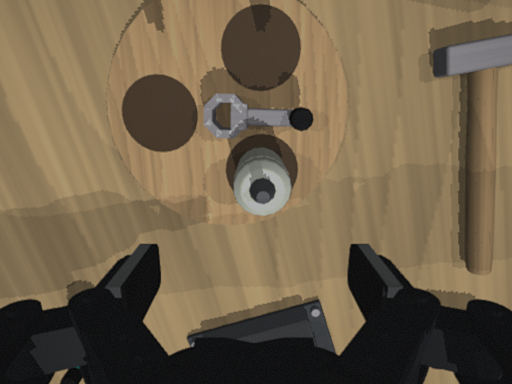

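>>> servo_tool:
  moves:
    - {"travel": [5.4, -2, 30], "dr": [0, 0, 0]}
    - {"travel": [0, 0, 45], "dr": [0, 0, 0]}
    - {"travel": [0, 0, 40], "dr": [0, 0, 0]}
    - {"travel": [0, 0, 20], "dr": [0, 0, 0]}
    - {"travel": [0, 0, 10], "dr": [0, 0, 0]}
    - {"travel": [0, 0, 0], "dr": [0, 0, 0]}
    - {"travel": [0, 0, 0], "dr": [0, 0, 0]}

```text
clock: 16.65
position: [0.5523, -0.0399, 0.0444]
ee_rot: [0.993, -0.122, 0.001, -0.0]
ft_force: [0.4, 0.6, 0.2]
grip_width: 0.999
```

>>> servo_tool:
  moves:
    - {"travel": [0, 0, 0], "dr": [0, 0, 0]}
    - {"travel": [0, 0, 0], "dr": [0, 0, 0]}
    - {"travel": [0, 0, 0], "dr": [0, 0, 0]}
    - {"travel": [0, 0, 0], "dr": [0, 0, 0]}
    - {"travel": [0, 0, 0], "dr": [0, 0, 0]}
    - {"travel": [0, 0, 0], "dr": [0, 0, 0]}
  claw: 1
  squeeze: 35

```text
clock: 17.4
position: [0.5518, -0.0399, 0.0438]
ee_rot: [0.993, -0.122, 0.0, -0.0]
ft_force: [-1.7, 0.4, 6.0]
grip_width: 0.552
```

>>> servo_tool:
  moves:
    - {"travel": [0, 0, -20], "dr": [0, 0, 0]}
    - {"travel": [0, 0, -40], "dr": [0, 0, 0]}
    - {"travel": [0, 0, -30], "dr": [0, 0, 0]}
    - {"travel": [0, 0, 0], "dr": [0, 0, 0]}
    - {"travel": [0, 0, 0], "dr": [0, 0, 0]}

```text
clock: 18.02
position: [0.5511, -0.0398, 0.133]
ee_rot: [0.993, -0.122, -0.0, -0.0]
ft_force: [0.5, -0.3, -1.0]
grip_width: 0.549
```

```bash
python3 -c "
from h import *
go([.608,.319,.045],-14)
print(manip.get_obs()['ft_force'],manip.get_obs()['grip_width'])"
```

```text
t 18.02 tcp [551.1 -39.8 133. ] toolx yaw -14.0 tilt [-0.0005  0.0004] j7 -0.05
shift now [ -31.6 -361.8   88.1]
turn z -0.0 shift after turn [ -31.5 -361.9   88.1]
[ 0.4634057  -0.32792883 -1.04710441] 0.5488534731094942
```

>>> servo_tool:
  moves:
    - {"travel": [-2, -20, 0], "dr": [0, 0, 0]}
    - {"travel": [-4, -40, 0], "dr": [0, 0, 0]}
    - {"travel": [-4, -55, 0], "dr": [0, 0, 0]}
    - {"travel": [-4, -55, 0], "dr": [0, 0, 0]}
    - {"travel": [-5, -55, 0], "dr": [0, 0, 0]}
    - {"travel": [-5, -55, 0], "dr": [0, 0, 0]}
    - {"travel": [-4, -45, 0], "dr": [0, 0, 0]}
    - {"travel": [-2, -25, 0], "dr": [0, 0, 0]}
    - {"travel": [-1.5, -12, 15], "dr": [0, 0, 0]}
    - {"travel": [0, 0, 35], "dr": [0, 0, 0]}
    - {"travel": [0, 0, 30], "dr": [0, 0, 0]}
    - {"travel": [0, 0, 7], "dr": [0, 0, 0]}

```text
clock: 19.52
position: [0.6066, 0.3176, 0.0427]
ee_rot: [0.992, -0.123, -0.002, 0.002]
ft_force: [0.0, -0.3, -0.8]
grip_width: 0.554
```

>>> servo_tool:
  moves:
    - {"travel": [0, 0, 0], "dr": [0, 0, 0]}
    - {"travel": [0, 0, 0], "dr": [0, 0, 0]}

```text
clock: 19.77
position: [0.6094, 0.3191, 0.0475]
ee_rot: [0.993, -0.122, 0.001, -0.001]
ft_force: [-0.4, 0.3, -2.3]
grip_width: 0.552
```

```bash
python3 -c "
from h import *
go([.608,.319,.0365],-14)
print(manip.get_obs()['ft_force'],manip.get_obs()['grip_width'])"
```

```text
t 19.77 tcp [609.4 319.1  47.5] toolx yaw -14.0 tilt [0.0016 0.001 ] j7 -0.53
shift now [-1.3  0.4 11. ]
turn z -0.0 shift after turn [-1.3  0.4 11. ]
[-0.38713407  0.28551236 -2.26764989] 0.5521989246142034
```

>>> servo_tool:
  moves:
    - {"travel": [-1, 0, 5], "dr": [0, 0, 0]}
    - {"travel": [0, 0, 3], "dr": [0, 0, 0]}
    - {"travel": [0, 0, 2.5], "dr": [0, 0, 0]}
    - {"travel": [0, 0, 0], "dr": [0, 0, 0]}
    - {"travel": [0, 0, 0], "dr": [0, 0, 0]}

```text
clock: 20.4
position: [0.6077, 0.3192, 0.0359]
ee_rot: [0.993, -0.122, 0.0, -0.0]
ft_force: [-0.9, -0.8, 1.9]
grip_width: 0.557
```

>>> servo_tool:
  moves:
    - {"travel": [0, 0, 0], "dr": [0, 0, 0]}
    - {"travel": [0, 0, 0], "dr": [0, 0, 0]}
    - {"travel": [0, 0, 0], "dr": [0, 0, 0]}
    - {"travel": [0, 0, -10], "dr": [0, 0, 0]}
    - {"travel": [0, 0, -40], "dr": [0, 0, 0]}
    - {"travel": [0, 0, -50], "dr": [0, 0, 0]}
    - {"travel": [0, 0, -60], "dr": [0, 0, 0]}
    - {"travel": [0, 0, 0], "dr": [0, 0, 0]}
  claw: 0.2

```text
clock: 21.4
position: [0.6102, 0.3196, 0.2023]
ee_rot: [0.992, -0.122, 0.004, -0.003]
ft_force: [-0.8, -0.1, -0.5]
grip_width: 0.79
```

```bash
python3 -c "
from h import *
go([.5,-.29,.20],-86)
print(manip.get_obs()['ft_force'],manip.get_obs()['grip_width'])"
```

```text
t 21.4 tcp [610.2 319.6 202.3] toolx yaw -14.1 tilt [0.0081 0.005 ] j7 -0.58
shift now [ 41.1 618.1  -1.7]
turn z 71.9 shift after turn [600.4 152.5  -1.7]
[-0.84960301 -0.07061408 -0.49264513] 0.7900455125113969
```

>>> servo_tool:
  moves:
    - {"travel": [3, 40, 0], "dr": [0, 0, 0]}
    - {"travel": [3.5, 55, 0], "dr": [0, 0, 0]}
    - {"travel": [3.5, 55, 0], "dr": [0, 0, 0]}
    - {"travel": [3.5, 55, 0], "dr": [0, 0, 0]}
    - {"travel": [3.5, 55, 0], "dr": [0, 0, 0]}
    - {"travel": [3.5, 55, 0], "dr": [0, 0, 0]}
    - {"travel": [3.5, 55, 0], "dr": [0, 0, 0]}
    - {"travel": [3.5, 55, 0], "dr": [0, 0, 0]}
    - {"travel": [3.5, 55, 0], "dr": [0, 0, 0]}
    - {"travel": [3.5, 55, 0], "dr": [0, 0, 0]}
    - {"travel": [3.5, 53, 0], "dr": [0, 0, 0]}
    - {"travel": [3, 30, 0], "dr": [0, 0, 10.2]}

```text
clock: 22.9
position: [0.4961, -0.2934, 0.1959]
ee_rot: [0.977, -0.213, 0.0, 0.0]
ft_force: [1.3, 0.5, -1.2]
grip_width: 0.796
```

>>> servo_tool:
  moves:
    - {"travel": [0, 0, 0], "dr": [0, 0, 10.3]}
    - {"travel": [0, 0, 0], "dr": [0, 0, 10.3]}
    - {"travel": [0, 0, 0], "dr": [0, 0, 10.3]}
    - {"travel": [0, 0, 0], "dr": [0, 0, 10.3]}
    - {"travel": [0, 0, 0], "dr": [0, 0, 10.3]}
    - {"travel": [0, 0, 0], "dr": [0, 0, 10.3]}
    - {"travel": [0, 0, 0], "dr": [0, 0, 0]}
    - {"travel": [0, 0, 0], "dr": [0, 0, 0]}
  claw: 0

```text
clock: 23.9
position: [0.4976, -0.2903, 0.1956]
ee_rot: [0.733, -0.681, -0.0, -0.0]
ft_force: [0.9, -0.2, -0.4]
grip_width: 0.999
```

```bash
python3 - <<'E'
from h import *
go([.5,-.29,.20],-86)
cal=manip.calibration("wrist"); im=manip.camera("wrist"); cv2.imwrite("pics/w6.png",im)
np.savez("w6.npz",intrinsics=cal["intrinsics"],view=cal["view"])
u,v=proj(cal,[.502,-.291,.06]);print(u,v)
u=int(np.clip(u,90,420));v=int(np.clip(v,75,310))
cv2.imwrite("pics/c6.png",cv2.resize(im[v-75:v+75,u-90:u+90],None,fx=4,fy=4,interpolation=2));print(u-90,v-75)
E
```

```text
t 23.9 tcp [ 497.6 -290.3  195.6] toolx yaw -85.8 tilt [-0.0001  0.0002] j7 -0.69
shift now [-0.1 -2.4 -4.4]
turn z 0.2 shift after turn [-0.2 -2.4 -4.4]
253.71358259001335 175.4042114028779
163 100
```

View pics/c6.png

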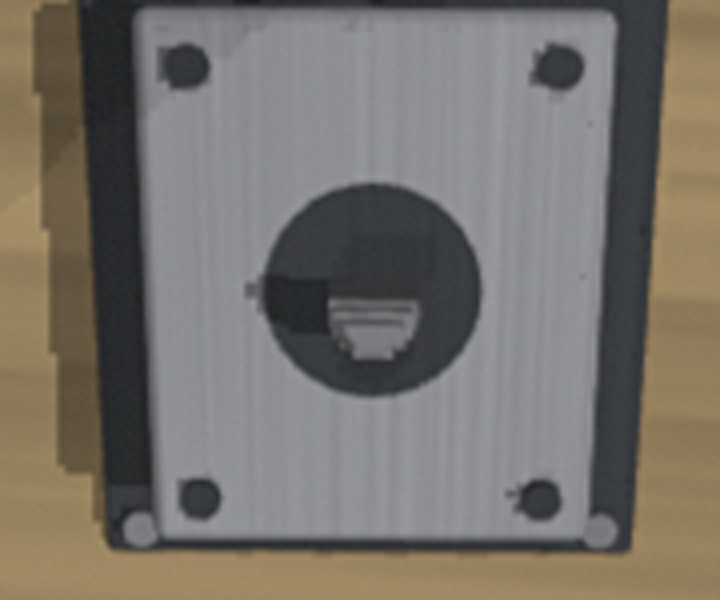

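```bash
python3 - <<'E'
from h import *
im=cv2.imread("pics/w6.png"); cal=dict(np.load("w6.npz"))
f=lambda u,v,z:cast(cal,(163+(u-1.5)/4,100+(v-1.5)/4),z)[:2]*1e3
C=np.array([f(*p,.045) for p in [(135,12),(617,12),(592,538),(157,538)]])
print("centre",C.mean(0).round(1),[(np.linalg.norm(e).round(1),np.degrees(np.arctan2(e[1],e[0])).round(1)) for e in np.roll(C,-1,0)-C])
hs=np.array([f(*p,.045) for p in [(185,66),(560,66),(541,499),(200,498)]]);print("holes",hs.mean(0).round(1))
print("disc L,R,T,B",[f(*p,.045).round(1) for p in [(265,290),(481,290),(373,183),(373,396)]])
print("flat ends z67",f(328,298,.067).round(1),f(420,298,.067).round(1),"z74",f(328,298,.074).round(1),f(420,298,.074).round(1),"bottom",f(371,360,.074).round(1),f(371,348,.067).round(1))
go([.533,.0205,.20],-105)
E
```

```text
centre [ 501.8 -293.6] [(np.float64(107.9), np.float64(-85.8)), (np.float64(127.4), np.float64(-175.4)), (np.float64(109.5), np.float64(94.2)), (np.float64(127.4), np.float64(3.9))]
holes [ 501.2 -292.8]
disc L,R,T,B [array([ 500. , -267.5]), array([ 503.8, -318.7]), array([ 527.2, -291.2]), array([ 475.6, -295.1])]
flat ends z67 [ 504.2 -282.8] [ 505.7 -303. ] z74 [ 505.8 -282.9] [ 507.2 -302.6] bottom [ 492.7 -293.1] [ 493.5 -293.1]
t 23.95 tcp [ 497.6 -290.3  195.7] toolx yaw -85.8 tilt [0.0001 0.0003] j7 -0.69
shift now [-307.5  -57.8   -4.2]
turn z 19.2 shift after turn [-309.4   46.3   -4.2]
```

>>> servo_tool:
  moves:
    - {"travel": [0, 0, 0], "dr": [0, 0, 9.6]}
    - {"travel": [0, 0, 0], "dr": [0, 0, 9.6]}
    - {"travel": [-30, 5, 0], "dr": [0, 0, 0]}
    - {"travel": [-50, 8, 0], "dr": [0, 0, 0]}
    - {"travel": [-55, 8, 0], "dr": [0, 0, 0]}
    - {"travel": [-55, 8, 0], "dr": [0, 0, 0]}
    - {"travel": [-50, 8, 0], "dr": [0, 0, 0]}
    - {"travel": [-45, 6, 0], "dr": [0, 0, 0]}
    - {"travel": [-24.4, 3.3, 20], "dr": [0, 0, 0]}
    - {"travel": [0, 0, 20], "dr": [0, 0, 0]}
    - {"travel": [0, 0, 0], "dr": [0, 0, 0]}
    - {"travel": [0, 0, 0], "dr": [0, 0, 0]}
  claw: 0.2

```text
clock: 25.45
position: [0.5342, 0.0183, 0.1559]
ee_rot: [-0.606, 0.795, -0.0, -0.0]
ft_force: [0.4, 0.0, -0.8]
grip_width: 0.799
```

```bash
python3 - <<'E'
from h import *
cal=manip.calibration("wrist"); im=manip.camera("wrist"); cv2.imwrite("pics/w7.png",im)
np.savez("w7.npz",intrinsics=cal["intrinsics"],view=cal["view"])
go([.533,.0205,.016],-105)
hsv=cv2.cvtColor(im,cv2.COLOR_BGR2HSV); S,V=hsv[...,1],hsv[...,2]
lookblob(im,cal,(V<45),proj(cal,[.595,.004,.057]),.057,"grip",22)
lookblob(im,cal,(S<60)&(V>100),proj(cal,[.520,.010,.044]),.044,"hub",45)
lookblob(im,cal,(V<95)&(S>60),proj(cal,[.5513,-.0405,.012]),.012,"bottlemark",65)
lookblob(im,cal,(V<95)&(S>60),proj(cal,[.5773,.0705,.012]),.012,"tinmark",65)
lookblob(im,cal,(V<95)&(S>60),proj(cal,[.468,.037,.012]),.012,"canmark",65)
E
```

```text
t 25.5 tcp [534.4  18.7 156.2] toolx yaw -105.4 tilt [0.0007 0.    ] j7 -1.61
shift now [ -1.4   2.  140.2]
turn z -0.4 shift after turn [ -1.4   2.  140.2]
grip moment c [596.8   2.8] circ [596.8   3. ] d 18.6 rect [596.6   2.9] [17.5 18.1] 28.2
hub moment c [535.5  19.7] circ [537.3  19.4] d 49.8 rect [535.1  18.7] [40.8 44.1] 27.6
bottlemark moment c [551.7 -41.4] circ [551.9 -41.4] d 73.7 rect [551.6 -41.7] [72.6 72.2] 74.7
tinmark moment c [577.9  70.5] circ [577.9  70.4] d 73.9 rect [577.8  70.8] [72.9 72.8] 73.2
canmark moment c [467.7  37.4] circ [467.7  37.2] d 74.0 rect [467.7  37.5] [73.1 72.5] 10.8
```

View pics/w7.png

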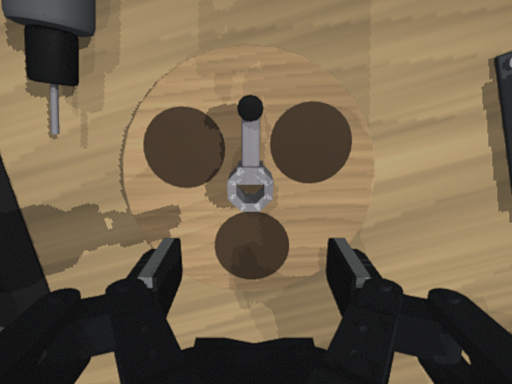

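>>> servo_tool:
  moves:
    - {"travel": [-1.4, 2, 30], "dr": [0, 0, 0]}
    - {"travel": [0, 0, 40], "dr": [0, 0, 0]}
    - {"travel": [0, 0, 35], "dr": [0, 0, 0]}
    - {"travel": [0, 0, 20], "dr": [0, 0, 0]}
    - {"travel": [0, 0, 10], "dr": [0, 0, 0]}
    - {"travel": [0, 0, 5], "dr": [0, 0, 0]}
    - {"travel": [0, 0, 0], "dr": [0, 0, 0]}
    - {"travel": [0, 0, 0], "dr": [0, 0, 0]}

```text
clock: 26.5
position: [0.5332, 0.0223, 0.0164]
ee_rot: [-0.607, 0.794, -0.0, 0.001]
ft_force: [-0.2, -0.3, -0.1]
grip_width: 0.805
```

```bash
python3 -c "
from h import *
go([.533,.0204,.014],-105)
print(manip.get_obs()['ft_force'],manip.get_obs()['grip_width'])"
```

```text
t 26.5 tcp [533.2  22.3  16.4] toolx yaw -105.2 tilt [0.0011 0.0004] j7 -1.47
shift now [ 1.9 -0.3  2.4]
turn z -0.2 shift after turn [ 1.9 -0.3  2.4]
[-0.20863847 -0.31537415 -0.13369099] 0.8050961284243285
```

>>> servo_tool:
  moves:
    - {"travel": [1.9, -0.3, 1.5], "dr": [0, 0, 0]}
    - {"travel": [0, 0, 0], "dr": [0, 0, 0]}

```text
clock: 26.75
position: [0.5325, 0.0202, 0.0143]
ee_rot: [-0.607, 0.795, 0.0, 0.0]
ft_force: [-0.4, 0.9, -0.6]
grip_width: 0.8
```

>>> servo_tool:
  moves:
    - {"travel": [0, 0, 0], "dr": [0, 0, 0]}
    - {"travel": [0, 0, 0], "dr": [0, 0, 0]}
    - {"travel": [0, 0, 0], "dr": [0, 0, 0]}
    - {"travel": [0, 0, 0], "dr": [0, 0, 0]}
    - {"travel": [0, 0, 0], "dr": [0, 0, 0]}
    - {"travel": [0, 0, 0], "dr": [0, 0, 0]}
    - {"travel": [0, 0, 0], "dr": [0, 0, 0]}
  claw: 1
  squeeze: 60

```text
clock: 27.62
position: [0.5326, 0.0204, 0.0145]
ee_rot: [-0.607, 0.795, 0.0, 0.0]
ft_force: [-2.3, 0.4, 5.5]
grip_width: 0.43
```

```bash
python3 -c "
from h import *
go([.533,.0204,.014],-105)
print(manip.get_obs()['ft_force'],manip.get_obs()['torque'],manip.get_obs()['grip_width'])"
```

```text
t 27.62 tcp [532.6  20.4  14.5] toolx yaw -105.2 tilt [0.0001 0.0005] j7 -1.47
shift now [-0.1 -0.4  0.5]
turn z -0.2 shift after turn [-0.1 -0.4  0.5]
[-2.26996214  0.35048936  5.46429047] [ 0.10704362  0.38677456 -0.04548339] 0.43041689020473406
```

>>> servo_tool:
  moves:
    - {"travel": [0, 0, -15], "dr": [0, 0, 0]}
    - {"travel": [0, 0, -35], "dr": [0, 0, 0]}
    - {"travel": [0, 0, -45], "dr": [0, 0, 0]}
    - {"travel": [0, 0, -15], "dr": [0, 0, -9.75]}
    - {"travel": [0, 0, 0], "dr": [0, 0, -9.75]}
    - {"travel": [0, 0, 0], "dr": [0, 0, 0]}
    - {"travel": [0, 0, 0], "dr": [0, 0, 0]}

```text
clock: 28.5
position: [0.5323, 0.0202, 0.1242]
ee_rot: [0.732, -0.682, -0.0, 0.0]
ft_force: [0.3, -0.0, -1.6]
grip_width: 0.435
```

```bash
python3 - <<'E'
from h import *
go([.5016,-.2932,.12],-85.7)
cal=manip.calibration("wrist"); im=manip.camera("wrist"); cv2.imwrite("pics/w8.png",im)
np.savez("w8.npz",intrinsics=cal["intrinsics"],view=cal["view"])
E
```

```text
t 28.5 tcp [532.3  20.2 124.2] toolx yaw -85.9 tilt [-0.0003  0.0002] j7 -1.3
shift now [310.5  52.8   4.2]
turn z -0.2 shift after turn [310.3  54.1   4.2]
```

View pics/w8.png

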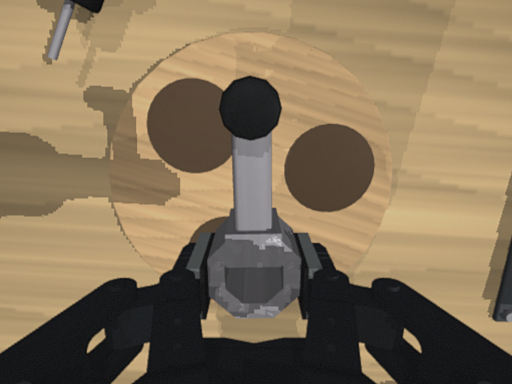

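```bash
python3 - <<'E'
from h import *
cal=dict(np.load("w8.npz")); T=np.array([532.3,20.2])
im=cv2.imread("pics/w8.png");V=im.max(2)
g=lookblob(im,cal,V<45,(251,107),.1667,"grip",36)
for n,uv,z in[("hub c",(253.5,277),.1537),("hubL",(208,277),.1537),("hubR",(299,277),.1537),("hubbottom",(254,319),.1537),("hubtop",(254,236),.1537),("grip",(250.5,108),.1667)]: print(n,(cast(cal,uv,z)[:2]*1e3-T).round(1))
E
```

```text
grip moment c [598.8  25.4] circ [598.9  25.5] d 19.1 rect [598.9  25.4] [18.4 18.6] 48.9
hub c [ 0.  -0.7]
hubL [-1.3 17.8]
hubR [  1.3 -19.2]
hubbottom [-20.1  -2.3]
hubtop [18.1  0.4]
grip [66.7  5. ]
```

>>> servo_tool:
  moves:
    - {"travel": [30, 5, 0], "dr": [0, 0, 0]}
    - {"travel": [55, 9, 0], "dr": [0, 0, 0]}
    - {"travel": [60, 10, 0], "dr": [0, 0, 0]}
    - {"travel": [60, 10, 0], "dr": [0, 0, 0]}
    - {"travel": [50, 9, 0], "dr": [0, 0, 0]}
    - {"travel": [35, 6, 0], "dr": [0, 0, 0]}
    - {"travel": [20.4, 4, 0], "dr": [0, 0, 0]}
    - {"travel": [0, 0, 0], "dr": [0, 0, 0]}
    - {"travel": [0, 0, 0], "dr": [0, 0, 0]}
    - {"travel": [0, 0, 0], "dr": [0, 0, 0]}

```text
clock: 29.8
position: [0.5033, -0.2919, 0.124]
ee_rot: [0.733, -0.68, -0.0, -0.0]
ft_force: [0.1, -1.2, -1.2]
grip_width: 0.433
```

```bash
python3 - <<'E'
from h import *
go([.5016,-.2930,.0475],-85.7)
o=manip.get_obs();print(o["ft_force"],o["grip_width"])
E
```

```text
t 29.8 tcp [ 503.3 -291.9  124. ] toolx yaw -85.7 tilt [-0.0002  0.0006] j7 -0.67
shift now [ 1.   1.7 76.5]
turn z 0.0 shift after turn [ 1.   1.7 76.5]
[ 0.05145819 -1.17584209 -1.21938305] 0.4334844101733683
```

>>> servo_tool:
  moves:
    - {"travel": [1, 1.7, 15], "dr": [0, 0, 0]}
    - {"travel": [0, 0, 20], "dr": [0, 0, 0]}
    - {"travel": [0, 0, 9], "dr": [0, 0, 0]}
    - {"travel": [0, 0, 0], "dr": [0, 0, 0]}
    - {"travel": [0, 0, 0], "dr": [0, 0, 0]}

```text
clock: 30.42
position: [0.5013, -0.2946, 0.0805]
ee_rot: [0.733, -0.68, 0.0, -0.0]
ft_force: [-0.6, -0.1, -2.1]
grip_width: 0.437
```

```bash
python3 - <<'E'
from h import *
go([.5016,-.2930,.0475],-85.7)
o=manip.get_obs();print(o["ft_force"],o["grip_width"])
cal=manip.calibration("wrist"); im=manip.camera("wrist")
np.savez("w9.npz",intrinsics=cal["intrinsics"],view=cal["view"])
b=cv2.resize(im[200:350,160:350],None,fx=2.6,fy=2.6,interpolation=2)
cv2.imwrite("pics/w9.png",im); cv2.imwrite("pics/c9.png",b)
E
```

```text
t 30.43 tcp [ 501.3 -294.6   80.5] toolx yaw -85.7 tilt [ 0.0003 -0.0003] j7 -0.64
shift now [-1.6 -0.4 33. ]
turn z -0.0 shift after turn [-1.6 -0.4 33. ]
[-0.60282829 -0.07077967 -2.14859505] 0.4373524230559998
```

View pics/c9.png

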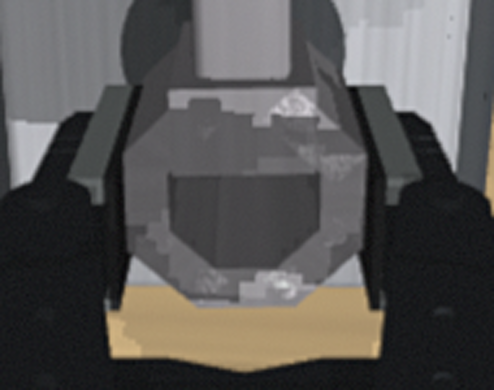

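>>> servo_tool:
  moves:
    - {"travel": [-1.4, -0.4, 0], "dr": [0, 0, 0]}
    - {"travel": [0, 0, 0], "dr": [0, 0, 0]}
    - {"travel": [0, 0, 4], "dr": [0, 0, 0]}
    - {"travel": [0, 0, 3], "dr": [0, 0, 0]}
    - {"travel": [0, 0, 3], "dr": [0, 0, 0]}
    - {"travel": [0, 0, 0], "dr": [0, 0, 0]}

```text
clock: 31.22
position: [0.5013, -0.2928, 0.0698]
ee_rot: [0.733, -0.68, -0.0, 0.0]
ft_force: [0.6, 0.4, -1.0]
grip_width: 0.436
```

```bash
python3 - <<'E'
from h import *
go([.5016,-.2930,.0475],-85.7)
o=manip.get_obs();print(o["ft_force"],o["torque"],o["grip_width"])
E
```

```text
t 31.23 tcp [ 501.3 -292.8   69.8] toolx yaw -85.7 tilt [-0.0005  0.0002] j7 -0.63
shift now [ 0.2 -0.3 22.3]
turn z -0.0 shift after turn [ 0.2 -0.3 22.3]
[ 0.61057163  0.41075673 -1.0366282 ] [0.00095926 0.01534696 0.05147752] 0.43604219555573254
```

>>> servo_tool:
  moves:
    - {"travel": [0, 0, 2], "dr": [0, 0, 0]}
    - {"travel": [0, 0, 2], "dr": [0, 0, 0]}
    - {"travel": [0, 0, 0], "dr": [0, 0, 0]}

```text
clock: 31.6
position: [0.5013, -0.2928, 0.066]
ee_rot: [0.733, -0.68, -0.0, 0.0]
ft_force: [0.4, 0.1, -0.9]
grip_width: 0.432
```

```bash
python3 - <<'E'
from h import *
go([.5016,-.2930,.0475],-85.7)
o=manip.get_obs();print(o["ft_force"],o["torque"],o["grip_width"])
E
```

```text
t 31.6 tcp [ 501.3 -292.8   66. ] toolx yaw -85.7 tilt [-0.0003  0.0002] j7 -0.63
shift now [ 0.2 -0.2 18.5]
turn z -0.0 shift after turn [ 0.2 -0.2 18.5]
[ 0.37022892  0.09521824 -0.86370147] [-0.01804011  0.01577802  0.01104329] 0.4316708515102428
```

No resistance past the shoulder; on down.

>>> servo_tool:
  moves:
    - {"travel": [0, 0, 3], "dr": [0, 0, 0]}
    - {"travel": [0, 0, 3], "dr": [0, 0, 0]}
    - {"travel": [0, 0, 3], "dr": [0, 0, 0]}
    - {"travel": [0, 0, 3], "dr": [0, 0, 0]}
    - {"travel": [0, 0, 0], "dr": [0, 0, 0]}
    - {"travel": [0, 0, 0], "dr": [0, 0, 0]}

```text
clock: 32.35
position: [0.5015, -0.2929, 0.0542]
ee_rot: [0.733, -0.68, -0.0, -0.0]
ft_force: [0.5, 1.0, -0.8]
grip_width: 0.434
```

>>> servo_tool:
  moves:
    - {"travel": [0, 0, 2], "dr": [0, 0, 0]}
    - {"travel": [0, 0, 2], "dr": [0, 0, 0]}
    - {"travel": [0, 0, 1], "dr": [0, 0, 0]}
    - {"travel": [0, 0, 0], "dr": [0, 0, 0]}
    - {"travel": [0, 0, 0], "dr": [0, 0, 0]}

```text
clock: 32.98
position: [0.5015, -0.2929, 0.0492]
ee_rot: [0.733, -0.68, -0.0, -0.0]
ft_force: [1.0, 0.3, -1.3]
grip_width: 0.434
```

```bash
python3 - <<'E'
from h import *
go([.5016,-.2930,.0475],-85.7)
o=manip.get_obs();print(o["ft_force"],o["torque"],o["grip_width"])
E
```

```text
t 32.98 tcp [ 501.5 -292.9   49.2] toolx yaw -85.7 tilt [0.     0.0001] j7 -0.61
shift now [ 0.1 -0.1  1.7]
turn z -0.0 shift after turn [ 0.1 -0.1  1.7]
[ 1.02040037  0.25568272 -1.29451313] [ 0.0257344  -0.01122664 -0.00322706] 0.43374271006060117
```

>>> servo_tool:
  moves:
    - {"travel": [0, 0, 0.7], "dr": [0, 0, 0]}
    - {"travel": [0, 0, 0.7], "dr": [0, 0, 0]}
    - {"travel": [0, 0, 0.7], "dr": [0, 0, 0]}
    - {"travel": [0, 0, 0], "dr": [0, 0, 0]}

```text
clock: 33.48
position: [0.5015, -0.2929, 0.0475]
ee_rot: [0.733, -0.68, -0.0, -0.0]
ft_force: [-2.8, 2.5, 5.4]
grip_width: 0.433
```

```bash
python3 - <<'E'
from h import *
go([.5016,-.2930,.0475],-85.7)
o=manip.get_obs();print(o["ft_force"],o["torque"],o["grip_width"])
E
```

```text
t 33.48 tcp [ 501.5 -292.9   47.5] toolx yaw -85.7 tilt [0.0002 0.0005] j7 -0.61
shift now [ 0.1 -0.1  0. ]
turn z -0.0 shift after turn [ 0.1 -0.1  0. ]
[-2.80981876  2.5233735   5.4036225 ] [0.4710296  0.52273296 0.06315158] 0.4329319140452545
```

>>> servo_tool:
  moves:
    - {"travel": [0, 0, 0], "dr": [0, 0, 0]}
    - {"travel": [0, 0, 0], "dr": [0, 0, 0]}
    - {"travel": [0, 0, 0], "dr": [0, 0, 0]}
    - {"travel": [0, 0, 0], "dr": [0, 0, 0]}
    - {"travel": [0, 0, -10], "dr": [0, 0, 0]}
    - {"travel": [0, 0, -30], "dr": [0, 0, 0]}
    - {"travel": [0, 0, -50], "dr": [0, 0, 0]}
    - {"travel": [0, 0, -60], "dr": [0, 0, 0]}
    - {"travel": [0, 0, 0], "dr": [0, 0, 0]}
    - {"travel": [0, 0, 0], "dr": [0, 0, 0]}
  claw: 0.2

```text
clock: 34.72
position: [0.5014, -0.2927, 0.1972]
ee_rot: [0.733, -0.68, 0.0, -0.0]
ft_force: [-0.7, 0.2, -0.1]
grip_width: 0.801
```

```bash
python3 - <<'E'
from h import *
cal=manip.calibration("wrist"); im=manip.camera("wrist"); cv2.imwrite("pics/w10.png",im)
np.savez("w10.npz",intrinsics=cal["intrinsics"],view=cal["view"])
go([.6077,.3192,.20],-14); V=im.max(2)
lookblob(im,cal,V<45,proj(cal,[.5674,-.288,.090]),.090,"grip (want 567.4 -288.2)",30)
cv2.imwrite("pics/c10.png",im[60:384,60:452])
E
```

```text
t 34.77 tcp [ 501.1 -292.4  196.4] toolx yaw -85.7 tilt [-0.0008  0.0008] j7 -0.72
shift now [-601.9 -152.    -3.1]
turn z -71.7 shift after turn [ -44.6 -619.2   -3.1]
grip (want 567.4 -288.2) moment c [ 568.1 -287.2] circ [ 567.8 -287.2] d 19.9 rect [ 568.1 -287.4] [18.6 18.7] 31.1
```

View pics/c10.png

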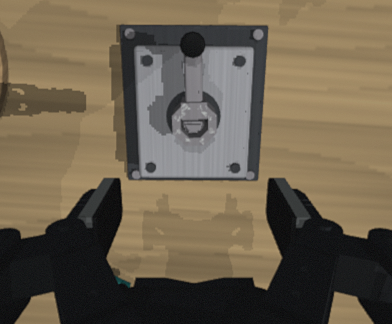

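>>> servo_tool:
  moves:
    - {"travel": [0, 0, 0], "dr": [0, 0, -10.25]}
    - {"travel": [0, 0, 0], "dr": [0, 0, -10.25]}
    - {"travel": [0, 0, 0], "dr": [0, 0, -10.25]}
    - {"travel": [0, 0, 0], "dr": [0, 0, -10.25]}
    - {"travel": [0, 0, 0], "dr": [0, 0, -10.25]}
    - {"travel": [0, 0, 0], "dr": [0, 0, -10.25]}
    - {"travel": [0, 0, 0], "dr": [0, 0, -10.2]}
    - {"travel": [-2, -30, 0], "dr": [0, 0, 0]}
    - {"travel": [-4, -55, 0], "dr": [0, 0, 0]}
    - {"travel": [-4, -55, 0], "dr": [0, 0, 0]}
    - {"travel": [-4, -55, 0], "dr": [0, 0, 0]}
    - {"travel": [-4, -55, 0], "dr": [0, 0, 0]}

```text
clock: 36.28
position: [0.5439, -0.044, 0.196]
ee_rot: [0.993, -0.122, -0.001, 0.0]
ft_force: [1.1, -1.0, -0.3]
grip_width: 0.798
```

>>> servo_tool:
  moves:
    - {"travel": [-4, -55, 0], "dr": [0, 0, 0]}
    - {"travel": [-4, -55, 0], "dr": [0, 0, 0]}
    - {"travel": [-4, -55, 0], "dr": [0, 0, 0]}
    - {"travel": [-4, -55, 0], "dr": [0, 0, 0]}
    - {"travel": [-4, -55, 0], "dr": [0, 0, 0]}
    - {"travel": [-4, -50, 0], "dr": [0, 0, 0]}
    - {"travel": [-2.6, -30, 0], "dr": [0, 0, 0]}
    - {"travel": [0, -14, 0], "dr": [0, 0, 0]}
    - {"travel": [0, 0, 0], "dr": [0, 0, 0]}
    - {"travel": [0, 0, 0], "dr": [0, 0, 0]}

```text
clock: 37.52
position: [0.6086, 0.3163, 0.1971]
ee_rot: [0.992, -0.123, 0.0, 0.0]
ft_force: [0.7, -0.6, -0.6]
grip_width: 0.8
```

```bash
python3 - <<'E'
from h import *
cal=manip.calibration("wrist"); im=manip.camera("wrist"); cv2.imwrite("pics/w11.png",im)
np.savez("w11.npz",intrinsics=cal["intrinsics"],view=cal["view"])
go([.6077,.3192,.0365],-14); V=im.max(2);S=cv2.cvtColor(im,cv2.COLOR_BGR2HSV)[...,1]
lookblob(im,cal,(V>130)&(S<60),proj(cal,[.6077,.3192,.074])+[0,-8],.074,"bottle top",50)
lookblob(im,cal,(V>20)&(V<125)&(S<60),proj(cal,[.6077,.3192,.095]),.092,"noz",20)
lookblob(im,cal,(S<60)&(V>45)&(V<125),proj(cal,[.5148,.3306,.084]),.084,"tin lid",40)
E
```

```text
t 37.58 tcp [608.6 316.4 197.3] toolx yaw -14.2 tilt [ 0.0001 -0.0004] j7 -0.61
shift now [ -1.5  -2.5 160.8]
turn z -0.2 shift after turn [ -1.5  -2.5 160.8]
bottle top moment c [606.9 317.6] circ [607.5 317.4] d 48.5 rect [607.  317.3] [46.8 46.2] 74.5
noz moment c [607.4 320.8] circ [607.4 320.7] d 19.8 rect [607.2 321.1] [19.3 18.7] 76.3
tin lid moment c [512.3 332.7] circ [512.3 332.7] d 42.0 rect [512.3 332.7] [41.5 41.2] 52.8
```

>>> servo_tool:
  moves:
    - {"travel": [-1.5, -2.5, 35], "dr": [0, 0, -0.2]}
    - {"travel": [0, 0, 45], "dr": [0, 0, 0]}
    - {"travel": [0, 0, 40], "dr": [0, 0, 0]}
    - {"travel": [0, 0, 25], "dr": [0, 0, 0]}
    - {"travel": [0, 0, 14], "dr": [0, 0, 0]}
    - {"travel": [0, 0, 0], "dr": [0, 0, 0]}
    - {"travel": [0, 0, 0], "dr": [0, 0, 0]}

```text
clock: 38.45
position: [0.6081, 0.3214, 0.0396]
ee_rot: [0.993, -0.12, 0.001, -0.001]
ft_force: [0.2, -0.6, 0.5]
grip_width: 0.799
```

>>> servo_tool:
  moves:
    - {"travel": [0, 0, 0], "dr": [0, 0, 0]}
    - {"travel": [0, 0, 0], "dr": [0, 0, 0]}
    - {"travel": [0, 0, 0], "dr": [0, 0, 0]}
    - {"travel": [0, 0, 0], "dr": [0, 0, 0]}
    - {"travel": [0, 0, 0], "dr": [0, 0, 0]}
    - {"travel": [0, 0, 0], "dr": [0, 0, 0]}
  claw: 1
  squeeze: 35

```text
clock: 39.2
position: [0.608, 0.3216, 0.0395]
ee_rot: [0.993, -0.12, 0.001, -0.001]
ft_force: [-1.4, -0.5, 6.6]
grip_width: 0.552
```

```bash
python3 - <<'E'
from h import *
go([.5516,-.041,.0365],-14); o=manip.get_obs();print(o["ft_force"],o["grip_width"])
E
```

```text
t 39.2 tcp [608.  321.6  39.5] toolx yaw -13.8 tilt [0.0015 0.0012] j7 -0.56
shift now [ 31.9 365.6   2.5]
turn z 0.2 shift after turn [ 33.  365.5   2.5]
[-1.4498734  -0.53961639  6.55189478] 0.5520281554996231
```

>>> servo_tool:
  moves:
    - {"travel": [0, 0, -20], "dr": [0, 0, 0]}
    - {"travel": [0, 0, -40], "dr": [0, 0, 0]}
    - {"travel": [0, 0, -30], "dr": [0, 0, 0]}
    - {"travel": [2, 25, 0], "dr": [0, 0, 0]}
    - {"travel": [4, 45, 0], "dr": [0, 0, 0]}
    - {"travel": [5, 55, 0], "dr": [0, 0, 0]}
    - {"travel": [5, 55, 0], "dr": [0, 0, 0]}
    - {"travel": [5, 55, 0], "dr": [0, 0, 0]}
    - {"travel": [5, 55, 0], "dr": [0, 0, 0]}
    - {"travel": [3.8, 43.7, 0], "dr": [0, 0, 0]}
    - {"travel": [2, 30, 0], "dr": [0, 0, 0]}
    - {"travel": [0, 0, 20], "dr": [0, 0, 0]}

```text
clock: 40.7
position: [0.552, -0.0429, 0.1104]
ee_rot: [0.992, -0.123, 0.002, -0.0]
ft_force: [-0.1, 1.2, -2.8]
grip_width: 0.551
```

>>> servo_tool:
  moves:
    - {"travel": [0, 0, 30], "dr": [0, 0, 0]}
    - {"travel": [0, 0, 18], "dr": [0, 0, 0]}
    - {"travel": [0, 0, 0], "dr": [0, 0, 0]}
    - {"travel": [0, 0, 0], "dr": [0, 0, 0]}

```text
clock: 41.2
position: [0.552, -0.0396, 0.0612]
ee_rot: [0.993, -0.12, 0.001, -0.0]
ft_force: [0.7, -0.3, -1.0]
grip_width: 0.555
```

```bash
python3 - <<'E'
from h import *
go([.5521,-.0392,.048],-14); o=manip.get_obs();print(o["ft_force"],o["grip_width"])
E
```

```text
t 41.2 tcp [552.  -39.6  61.2] toolx yaw -13.8 tilt [0.0012 0.0001] j7 -0.02
shift now [ 0.  -0.4 13.2]
turn z 0.2 shift after turn [ 0.  -0.4 13.2]
[ 0.66234277 -0.33770878 -0.98211317] 0.5547109761581541
```

>>> servo_tool:
  moves:
    - {"travel": [0, 0, 6], "dr": [0, 0, 0]}
    - {"travel": [0, 0, 4], "dr": [0, 0, 0]}
    - {"travel": [0, 0, 2], "dr": [0, 0, 0]}
    - {"travel": [0, 0, 0.9], "dr": [0, 0, 0]}
    - {"travel": [0, 0, 0], "dr": [0, 0, 0]}
    - {"travel": [0, 0, 0], "dr": [0, 0, 0]}

```text
clock: 41.95
position: [0.5513, -0.0395, 0.0474]
ee_rot: [0.993, -0.12, -0.0, -0.0]
ft_force: [-3.4, -0.4, 4.5]
grip_width: 0.554
```

>>> servo_tool:
  moves:
    - {"travel": [0, 0, 0], "dr": [0, 0, 0]}
    - {"travel": [0, 0, 0], "dr": [0, 0, 0]}
    - {"travel": [0, 0, 0], "dr": [0, 0, 0]}
    - {"travel": [0, 0, -10], "dr": [0, 0, 0]}
    - {"travel": [0, 0, -40], "dr": [0, 0, 0]}
    - {"travel": [0, 0, -50], "dr": [0, 0, 0]}
    - {"travel": [0, 0, -50], "dr": [0, 0, 0]}
    - {"travel": [0, 0, 0], "dr": [0, 0, 0]}
  claw: 0.2

```text
clock: 42.95
position: [0.5534, -0.0399, 0.2016]
ee_rot: [0.993, -0.121, 0.003, -0.001]
ft_force: [0.2, -0.1, -1.3]
grip_width: 0.798
```

```bash
python3 - <<'E'
from h import *
go([.5128,.3322,.20],-14)
cal=manip.calibration("wrist"); im=manip.camera("wrist"); cv2.imwrite("pics/w12.png",im)
V=im.max(2);S=cv2.cvtColor(im,cv2.COLOR_BGR2HSV)[...,1]
lookblob(im,cal,(V>130)&(S<60),proj(cal,[.5516,-.041,.082])+[0,-8],.082,"bottle top",50)
E
```

```text
t 42.95 tcp [553.4 -39.9 201.6] toolx yaw -13.8 tilt [0.0071 0.0015] j7 -0.12
shift now [-128.5 -351.6    1.8]
turn z 0.2 shift after turn [-129.4 -351.2    1.8]
bottle top moment c [550.  -45.2] circ [549.6 -43.9] d 46.8 rect [550.3 -45.9] [46.  41.4] 19.9
```

>>> servo_tool:
  moves:
    - {"travel": [-9, -25, 0], "dr": [0, 0, 0]}
    - {"travel": [-18, -50, 0], "dr": [0, 0, 0]}
    - {"travel": [-20, -55, 0], "dr": [0, 0, 0]}
    - {"travel": [-20, -55, 0], "dr": [0, 0, 0]}
    - {"travel": [-20, -55, 0], "dr": [0, 0, 0]}
    - {"travel": [-20, -55, 0], "dr": [0, 0, 0]}
    - {"travel": [-14, -36.5, 0], "dr": [0, 0, 0]}
    - {"travel": [-8, -20, 0], "dr": [0, 0, 0]}
    - {"travel": [0, 0, 0], "dr": [0, 0, 0]}
    - {"travel": [0, 0, 0], "dr": [0, 0, 0]}
    - {"travel": [0, 0, 0], "dr": [0, 0, 0]}

```text
clock: 44.38
position: [0.5108, 0.3307, 0.1974]
ee_rot: [0.993, -0.122, 0.0, 0.0]
ft_force: [-0.0, -0.8, -0.1]
grip_width: 0.801
```

```bash
python3 - <<'E'
from h import *
cal=manip.calibration("wrist"); im=manip.camera("wrist"); cv2.imwrite("pics/w13.png",im)
go([.5128,.3322,.039],-14)
V=im.max(2);S=cv2.cvtColor(im,cv2.COLOR_BGR2HSV)[...,1]
lookblob(im,cal,(S<60)&(V>45)&(V<125),proj(cal,[.5128,.3322,.084]),.084,"tin lid",40)
E
```

```text
t 44.42 tcp [510.7 331.1 197.5] toolx yaw -14.0 tilt [0.0003 0.0002] j7 -0.76
shift now [  1.8  -1.5 158.5]
turn z 0.0 shift after turn [  1.8  -1.6 158.5]
tin lid moment c [513.1 332.8] circ [513.2 332.9] d 41.3 rect [513.5 332.8] [40.8 40.3] 75.0
```

>>> servo_tool:
  moves:
    - {"travel": [1.8, -2.2, 35], "dr": [0, 0, 0]}
    - {"travel": [0, 0, 45], "dr": [0, 0, 0]}
    - {"travel": [0, 0, 40], "dr": [0, 0, 0]}
    - {"travel": [0, 0, 25], "dr": [0, 0, 0]}
    - {"travel": [0, 0, 11], "dr": [0, 0, 0]}
    - {"travel": [0, 0, 0], "dr": [0, 0, 0]}
    - {"travel": [0, 0, 0], "dr": [0, 0, 0]}

```text
clock: 45.3
position: [0.513, 0.3346, 0.0424]
ee_rot: [0.993, -0.12, 0.001, -0.001]
ft_force: [-0.4, 0.2, -0.5]
grip_width: 0.797
```

>>> servo_tool:
  moves:
    - {"travel": [0, 0, 0], "dr": [0, 0, 0]}
    - {"travel": [0, 0, 0], "dr": [0, 0, 0]}
    - {"travel": [0, 0, 0], "dr": [0, 0, 0]}
    - {"travel": [0, 0, 0], "dr": [0, 0, 0]}
    - {"travel": [0, 0, 0], "dr": [0, 0, 0]}
    - {"travel": [0, 0, 0], "dr": [0, 0, 0]}
  claw: 1
  squeeze: 35

```text
clock: 46.05
position: [0.5131, 0.3348, 0.0425]
ee_rot: [0.993, -0.12, 0.001, -0.001]
ft_force: [0.6, -0.3, 6.1]
grip_width: 0.65
```

```bash
python3 - <<'E'
from h import *
go([.5777,.0704,.048],-14); o=manip.get_obs();print(o["ft_force"],o["grip_width"])
E
```

```text
t 46.05 tcp [513.1 334.8  42.5] toolx yaw -13.8 tilt [0.0015 0.0014] j7 -0.7
shift now [126.  241.2  -5.8]
turn z 0.2 shift after turn [126.7 240.9  -5.8]
[ 0.6010432  -0.2714618   6.06451914] 0.6498163698705179
```

>>> servo_tool:
  moves:
    - {"travel": [0, 0, -20], "dr": [0, 0, 0]}
    - {"travel": [0, 0, -40], "dr": [0, 0, 0]}
    - {"travel": [0, 0, -25], "dr": [0, 0, 0]}
    - {"travel": [10, 20, 0], "dr": [0, 0, 0]}
    - {"travel": [20, 38, 0], "dr": [0, 0, 0]}
    - {"travel": [25, 47, 0], "dr": [0, 0, 0]}
    - {"travel": [25, 47, 0], "dr": [0, 0, 0]}
    - {"travel": [22, 42, 0], "dr": [0, 0, 0]}
    - {"travel": [16, 30, 0], "dr": [0, 0, 0]}
    - {"travel": [8, 15.2, 0], "dr": [0, 0, 0]}
    - {"travel": [0, 0, 20], "dr": [0, 0, 0]}
    - {"travel": [0, 0, 30], "dr": [0, 0, 0]}

```text
clock: 47.55
position: [0.5777, 0.0726, 0.0761]
ee_rot: [0.993, -0.12, 0.0, -0.001]
ft_force: [0.2, 0.2, -3.6]
grip_width: 0.651
```

>>> servo_tool:
  moves:
    - {"travel": [0, 0, 15], "dr": [0, 0, 0]}
    - {"travel": [0, 0, 0], "dr": [0, 0, 0]}
    - {"travel": [0, 0, 0], "dr": [0, 0, 0]}
    - {"travel": [0, 0, 0], "dr": [0, 0, 0]}

```text
clock: 48.05
position: [0.5781, 0.0722, 0.0622]
ee_rot: [0.993, -0.12, 0.001, -0.0]
ft_force: [-0.2, 0.1, -3.4]
grip_width: 0.651
```

```bash
python3 - <<'E'
from h import *
go([.5782,.0723,.0505],-14); o=manip.get_obs();print(o["ft_force"],o["grip_width"])
E
```

```text
t 48.05 tcp [578.1  72.2  62.2] toolx yaw -13.8 tilt [0.0015 0.0007] j7 -0.23
shift now [ 0.  -0.1 11.7]
turn z 0.2 shift after turn [ 0.  -0.1 11.7]
[-0.17286282  0.08002169 -3.37282389] 0.650782029358899
```

>>> servo_tool:
  moves:
    - {"travel": [0, 0, 6], "dr": [0, 0, 0]}
    - {"travel": [0, 0, 3], "dr": [0, 0, 0]}
    - {"travel": [0, 0, 2], "dr": [0, 0, 0]}
    - {"travel": [0, 0, 0.5], "dr": [0, 0, 0]}
    - {"travel": [0, 0, 0], "dr": [0, 0, 0]}
    - {"travel": [0, 0, 0], "dr": [0, 0, 0]}

```text
clock: 48.8
position: [0.5777, 0.0722, 0.0504]
ee_rot: [0.993, -0.12, 0.0, -0.0]
ft_force: [-3.3, 0.9, 5.7]
grip_width: 0.65
```

>>> servo_tool:
  moves:
    - {"travel": [0, 0, 0], "dr": [0, 0, 0]}
    - {"travel": [0, 0, 0], "dr": [0, 0, 0]}
    - {"travel": [0, 0, 0], "dr": [0, 0, 0]}
    - {"travel": [0, 0, -10], "dr": [0, 0, 0]}
    - {"travel": [0, 0, -40], "dr": [0, 0, 0]}
    - {"travel": [0, 0, -50], "dr": [0, 0, 0]}
    - {"travel": [0, 0, -50], "dr": [0, 0, 0]}
    - {"travel": [0, 0, 0], "dr": [0, 0, 0]}
  claw: 0.2

```text
clock: 49.8
position: [0.5797, 0.0719, 0.2045]
ee_rot: [0.993, -0.121, 0.003, -0.002]
ft_force: [1.0, 0.1, -1.0]
grip_width: 0.8
```

```bash
python3 - <<'E'
from h import *
go([.4198,.342,.20],57)
E
```

```text
t 49.8 tcp [579.7  71.9 204.5] toolx yaw -13.8 tilt [0.0072 0.0025] j7 -0.3
shift now [-219.9 -224.     4. ]
turn z -70.8 shift after turn [ 139.4 -281.2    4. ]
```

>>> servo_tool:
  moves:
    - {"travel": [-16, -16, 0], "dr": [0, 0, 0]}
    - {"travel": [-32, -33, 0], "dr": [0, 0, 0]}
    - {"travel": [-40, -41, 0], "dr": [0, 0, 0]}
    - {"travel": [-40, -41, 0], "dr": [0, 0, 0]}
    - {"travel": [-40, -41, 0], "dr": [0, 0, 0]}
    - {"travel": [-32, -33, 0], "dr": [0, 0, 0]}
    - {"travel": [-18, -18, 0], "dr": [0, 0, 0]}
    - {"travel": [0, 0, 0], "dr": [0, 0, -10.1]}
    - {"travel": [0, 0, 0], "dr": [0, 0, -10.1]}
    - {"travel": [0, 0, 0], "dr": [0, 0, -10.1]}
    - {"travel": [0, 0, 0], "dr": [0, 0, -10.1]}
    - {"travel": [0, 0, 0], "dr": [0, 0, -10.1]}
  claw: 0

```text
clock: 51.3
position: [0.4189, 0.3403, 0.1994]
ee_rot: [0.948, 0.317, -0.0, 0.0]
ft_force: [0.0, 0.4, -0.5]
grip_width: 1.001
```

>>> servo_tool:
  moves:
    - {"travel": [0, 0, 0], "dr": [0, 0, -10.1]}
    - {"travel": [0, 0, 0], "dr": [0, 0, -10.2]}
    - {"travel": [0, 0, 0], "dr": [0, 0, 0]}
    - {"travel": [0, 0, 0], "dr": [0, 0, 0]}

```text
clock: 51.8
position: [0.419, 0.3405, 0.1996]
ee_rot: [0.88, 0.475, -0.0, 0.0]
ft_force: [0.5, 0.3, -0.1]
grip_width: 1.004
```

```bash
python3 - <<'E'
from h import *
cal=manip.calibration("wrist"); im=manip.camera("wrist"); cv2.imwrite("pics/w14.png",im)
go([.4198,.342,.040],57); V=im.max(2);S=cv2.cvtColor(im,cv2.COLOR_BGR2HSV)[...,1]
lookblob(im,cal,(V>90)&(S<60),proj(cal,[.415,.346,.09]),.09,"can top",60)
a=np.radians(-33);print(proj(cal,[.4198+.016*np.cos(a),.342+.016*np.sin(a),.1]))
lookblob(im,cal,V<45,proj(cal,[.4198+.016*np.cos(a),.342+.016*np.sin(a),.1]),.1,"cap (want can + 16 at -33)",22)
E
```

```text
t 51.85 tcp [419.1 340.5 199.6] toolx yaw 56.8 tilt [-0.0001 -0.0001] j7 0.27
shift now [  1.7  -0.2 159.6]
turn z -0.2 shift after turn [  1.7  -0.2 159.6]
can top moment c [418.1 340.7] circ [417.8 340.8] d 70.1 rect [418.2 340.7] [41.  60.2] 56.8
[257.65769204 211.0469246 ]
cap (want can + 16 at -33) moment c [435.9 330.6] circ [435.3 331.3] d 33.4 rect [434.6 329.2] [27.6 33. ] 75.8
```

>>> servo_tool:
  moves:
    - {"travel": [0, -0.6, 35], "dr": [0, 0, 0]}
    - {"travel": [0, 0, 45], "dr": [0, 0, 0]}
    - {"travel": [0, 0, 40], "dr": [0, 0, 0]}
    - {"travel": [0, 0, 25], "dr": [0, 0, 0]}
    - {"travel": [0, 0, 11], "dr": [0, 0, 0]}
    - {"travel": [0, 0, 0], "dr": [0, 0, 0]}
    - {"travel": [0, 0, 0], "dr": [0, 0, 0]}

```text
clock: 52.72
position: [0.4192, 0.3415, 0.0449]
ee_rot: [0.879, 0.477, 0.001, -0.0]
ft_force: [-0.2, 0.5, -0.2]
grip_width: 1.004
```

>>> servo_tool:
  moves:
    - {"travel": [0, 0, 0], "dr": [0, 0, 0]}
    - {"travel": [0, 0, 0], "dr": [0, 0, 0]}
    - {"travel": [0, 0, 0], "dr": [0, 0, 0]}
    - {"travel": [0, 0, 0], "dr": [0, 0, 0]}
    - {"travel": [0, 0, 0], "dr": [0, 0, 0]}
    - {"travel": [0, 0, 0], "dr": [0, 0, 0]}
  claw: 1
  squeeze: 35

```text
clock: 53.48
position: [0.4188, 0.3412, 0.0442]
ee_rot: [0.879, 0.477, 0.0, -0.0]
ft_force: [-0.1, -0.4, 5.1]
grip_width: 0.486
```

```bash
python3 - <<'E'
from h import *
go([.4679,.0373,.050],57); o=manip.get_obs();print(o["ft_force"],o["grip_width"])
E
```

```text
t 53.48 tcp [418.8 341.2  44.2] toolx yaw 57.0 tilt [0.0004 0.0007] j7 0.33
shift now [-228.1  206.8   -6. ]
turn z -0.0 shift after turn [-228.2  206.7   -6. ]
[-0.0920823  -0.37191026  5.10162901] 0.4856546734010971
```

>>> servo_tool:
  moves:
    - {"travel": [0, 0, -20], "dr": [0, 0, 0]}
    - {"travel": [0, 0, -40], "dr": [0, 0, 0]}
    - {"travel": [0, 0, -25], "dr": [0, 0, 0]}
    - {"travel": [-20, 18, 0], "dr": [0, 0, 0]}
    - {"travel": [-35, 32, 0], "dr": [0, 0, 0]}
    - {"travel": [-40, 37, 0], "dr": [0, 0, 0]}
    - {"travel": [-40, 37, 0], "dr": [0, 0, 0]}
    - {"travel": [-40, 37, 0], "dr": [0, 0, 0]}
    - {"travel": [-33, 28, 0], "dr": [0, 0, 0]}
    - {"travel": [-20, 18, 0], "dr": [0, 0, 0]}
    - {"travel": [0, 0, 20], "dr": [0, 0, 0]}
    - {"travel": [0, 0, 30], "dr": [0, 0, 0]}

```text
clock: 54.98
position: [0.4683, 0.0367, 0.0784]
ee_rot: [0.879, 0.477, 0.001, -0.0]
ft_force: [-1.1, 0.6, -1.8]
grip_width: 0.487
```

>>> servo_tool:
  moves:
    - {"travel": [0, 0, 15], "dr": [0, 0, 0]}
    - {"travel": [0, 0, 0], "dr": [0, 0, 0]}
    - {"travel": [0, 0, 0], "dr": [0, 0, 0]}
    - {"travel": [0, 0, 0], "dr": [0, 0, 0]}

```text
clock: 55.48
position: [0.4685, 0.0372, 0.0645]
ee_rot: [0.879, 0.477, 0.001, 0.0]
ft_force: [-0.2, -0.3, -2.0]
grip_width: 0.485
```

```bash
python3 - <<'E'
from h import *
go([.4681,.0371,.0522],57); o=manip.get_obs();print(o["ft_force"],o["grip_width"])
E
```

```text
t 55.48 tcp [468.5  37.2  64.5] toolx yaw 57.0 tilt [0.0014 0.0007] j7 0.93
shift now [-0.3 -0.3 12.3]
turn z -0.0 shift after turn [-0.3 -0.3 12.3]
[-0.17026936 -0.31438804 -2.04405924] 0.4848875679318094
```

Then retreat up and back to a height that sees the board.

>>> servo_tool:
  moves:
    - {"travel": [0, 0, 6], "dr": [0, 0, 0]}
    - {"travel": [0, 0, 3.5], "dr": [0, 0, 0]}
    - {"travel": [0, 0, 2], "dr": [0, 0, 0]}
    - {"travel": [0, 0, 0.6], "dr": [0, 0, 0]}
    - {"travel": [0, 0, 0], "dr": [0, 0, 0]}
    - {"travel": [0, 0, 0], "dr": [0, 0, 0]}

```text
clock: 56.22
position: [0.4679, 0.037, 0.0521]
ee_rot: [0.879, 0.477, -0.0, -0.0]
ft_force: [-3.3, -0.6, 8.1]
grip_width: 0.489
```

>>> servo_tool:
  moves:
    - {"travel": [0, 0, 0], "dr": [0, 0, 0]}
    - {"travel": [0, 0, 0], "dr": [0, 0, 0]}
    - {"travel": [0, 0, 0], "dr": [0, 0, 0]}
    - {"travel": [0, 0, -10], "dr": [0, 0, 0]}
    - {"travel": [0, 0, -40], "dr": [0, 0, 0]}
    - {"travel": [0, 0, -55], "dr": [0, 0, 0]}
    - {"travel": [0, 0, -55], "dr": [0, 0, 0]}
    - {"travel": [0, 0, -55], "dr": [0, 0, 0]}
    - {"travel": [0, 0, -55], "dr": [0, 0, 0]}
    - {"travel": [0, 0, -30], "dr": [0, 0, 0]}
    - {"travel": [0, 0, 0], "dr": [0, 0, 0]}
    - {"travel": [0, 0, 0], "dr": [0, 0, 0]}
  claw: 0

```text
clock: 57.72
position: [0.4676, 0.0368, 0.3511]
ee_rot: [0.879, 0.477, -0.0, -0.0]
ft_force: [0.1, -1.5, -0.4]
grip_width: 1.0
```

```bash
python3 - <<'E'
from h import *
cal=manip.calibration("wrist"); im=manip.camera("wrist"); cv2.imwrite("pics/w15.png",im)
np.savez("w15.npz",intrinsics=cal["intrinsics"],view=cal["view"])
go([.50,.03,.36]); hsv=cv2.cvtColor(im,cv2.COLOR_BGR2HSV);S,V=hsv[...,1],hsv[...,2]
lookblob(im,cal,(S<60)&(V>45)&(V<125),proj(cal,[.5777,.0704,.092]),.092,"tin lid (577.7 70.4)",20)
lookblob(im,cal,(S<60)&(V<125),proj(cal,[.5516,-.0412,.1]),.1,"noz (551.6 -41.2)",9)
lookblob(im,cal,V<45,proj(cal,[.4813,.0286,.108]),.108,"cap (481.3 28.6)",16)
lookblob(im,cal,V<45,proj(cal,[.5674,-.288,.090]),.090,"crank grip",20)
s=manip.camera("side"); cv2.imwrite("pics/f.png",cv2.resize(np.hstack([im,s]),(800,300)))
E
```

```text
t 57.77 tcp [467.4  36.8 350.7] toolx yaw 57.0 tilt [-0.0013 -0.0004] j7 0.78
shift now [12.1 31.  -9.3]
tin lid (577.7 70.4) moment c [578.3  70.7] circ [578.3  70.6] d 42.0 rect [578.4  70.9] [40.5 41.7] 59.6
noz (551.6 -41.2) moment c [547.6 -40.6] circ [548.8 -40.6] d 22.5 rect [547.3 -40.3] [17.9 20.8] 13.8
cap (481.3 28.6) moment c [479.8  28. ] circ [479.6  28. ] d 23.2 rect [479.7  28. ] [21.  22.6] 75.5
crank grip moment c [ 566.5 -288.2] circ [ 566.3 -288.3] d 73.5 rect [ 566.6 -288.2] [58.9 72.8] 27.5
```

View pics/f.png

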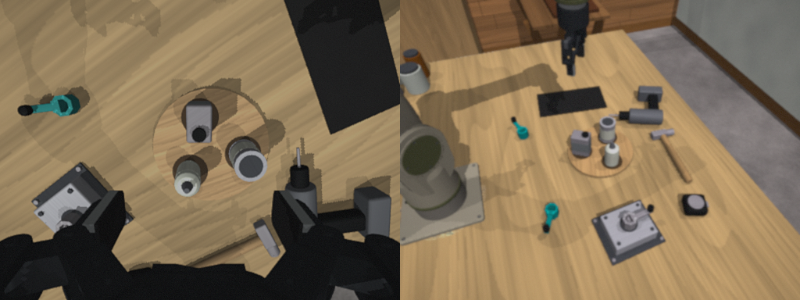

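```bash
python3 -c "
from h import *
o=manip.get_obs();print(o['clock'],o['ft_force']);print(manip.hand_in())"
```

```text
57.825 [ 0.08901879 -0.57501958  0.18046139]
the job is handed in; nothing more can be done
None
```

I moved the can, tin and bottle onto the mat, then seated the crank on the spindle, then put each container back on its own mark. I handed the job in at 57.8 s, with the gripper clear of everything.

**Crank:** It went down freely past the spindle's shoulder and met the block with about 5 N at the height expected for fully down. Seen from above afterwards, its grip was within 1.3 mm of the expected spot, with the spindle showing in the bore.

**Containers:** The last picture shows all three upright on their marks.

| Container | Offset from target |
|---|---|
| Tin | about 0.7 mm |
| Can (measured at its cap) | about 1.6 mm |
| Bottle (measured at its nozzle) | about 3–4 mm |

- **Bottle reading:** I read it at an angle, on a nozzle whose height I had to assume. A similar angled view at the start read about 3 mm off a closer view in the same direction, so the real error is probably smaller. A top-of-bottle reading just after release also disagreed by a few millimetres, but the arm was still settling then.
- **Last crank check:** The final automatic check of the crank from the parking height failed, because its colour mask merged with the gripper. I relied on the closer view instead.

The drill, hammer and tape measure looked untouched. I viewed 15 pictures against a budget of 14.

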